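Turn the griddle plate over onto the stove

TASK

The griddle plate stands draining in the dish rack with its smooth face up. Turn it over and lay it on the stove's pan support ribbed face up, flat and centred over the burner, with its handle pointing straight to the front of the stove (the side with the knob). Lay it down, do not let it drop, and leave everything else where it is.

Things in the scene. Friction and masses are not known exactly. Their poses are not given: they have to be found in the camera images.
- griddle: Reversible griddle plate: dark cast slab 150 x 120 x 14 mm, 0.4 to 0.65 kg, one broad face ribbed, one smooth, a steel bar handle at one end. Origin: slab's centre, mid-thickness. x axis: along the length, away from the handle; z axis: out of the ribbed face. Starts leaning in the rack, x axis pointing 55 degrees below horizontal and away from the robot, smooth face up.
- griddle_handle (a point): Middle of the griddle's handle: a round bar 10 mm thick along the plate's y, in its mid-plane, on two side arms; 80 mm of free bar, 35 mm clear between bar and plate. 115 mm from the plate's centre, 190 mm from its far edge. At the start the handle is up and nearest the robot, 196 mm above the counter. Gripped with up to 40 N, the bar still turns between the pads.
- griddle_far_edge (a point): Middle of the griddle's edge opposite the handle (at the start its lower edge, 40 mm above the counter). At the start wires lie under the ribbed face up to 90 mm from this edge, and a wire stands behind the lowest 10 mm of the smooth face, so the plate comes out along its own plane.
- rack: Two-tier wire draining rack, 280 (x) x 300 (y) x 330 mm, fixed. Origin: centre of its underside; its front is -x. Lower tier: two slots for leaning things, the griddle in the front one; a wire 63 mm high runs along its front, 128 mm before the origin. Upper tier: a wire shelf with bowls (to 360 mm), on posts 140 mm to either side.
- rack_rail (a point): Middle of the front rail of the rack's upper tier, 305 mm above the counter (a thin rail 20 mm above it too). The tier runs from here to the back. At the start the griddle's handle is about 44 mm in front of this rail and 110 mm below it, so a gripper must come to the handle slanting from the front.
- stove: Portable gas stove, 280 (x) x 340 (y) x 105 mm, fixed. Origin: on the counter under the burner's centre; its front, with the knob, is -x; the cartridge bay (88 mm high) is on the -y side, from y = -112 to -205 mm.
- pan_support (a point): Centre of the pan support over the burner, at the height of its flat top, 105 mm above the counter; axes as the stove. Eight prongs: at front and back they run along x from 40 to 90 mm off the centre at y = -36 and 36 mm, at the sides likewise along y. Beside the prongs there is room down to 80 mm above the counter, save for the burner (90 mm high, 36 mm radius).
- board_small: Small wooden board, 115 x 90 x 12 mm, leaning in the rack's slot behind the griddle, no handle; origin at its centre. Not to be moved.
- pepper_bowl: White bowl of peppers, 150 mm wide, 60 mm high, in the middle at the back; origin under its centre. Not to be moved.
- oil_bottle: Oil bottle, 64 mm wide, 220 mm high, behind the work area or at the right front (these three swap places); origin under its centre. Not to be moved.
- mug: Mug, 76 mm wide, 90 mm high, behind the work area or at the right front (these three swap places); origin under its centre. Not to be moved.
- spice_jar: Jar, 56 mm wide, 90 mm high, behind the work area or at the right front (these three swap places); origin under its centre. Not to be moved.
- spatula: Spatula lying on the counter at the left front; origin near its middle. Not to be moved.

How it is judged:
At the end, for the whole second after the job is handed in: The griddle lies at rest and flat (within 3.4 degrees) on the pan support's prongs, ribbed face up, its centre within 20 mm of the burner's centre, its handle on the knob side and pointing straight to the front within 11 degrees (horizontal distance between griddle and pan_support below 0.02 m and z of griddle in the frame of pan_support between 0.002 and 0.012 m and angle between griddle's own z axis and vertical below 0.06 rad and angle between the x axis of griddle and the x axis of stove, either way round below 0.2 rad and x of griddle_handle in the frame of pan_support below -0.08 m and linear speed of griddle below 0.02 m/s); the robot touches nothing.
It fails at once if the griddle is dropped: it moves faster than 0.4 m/s with no finger on it (linear speed of griddle above 0.4 m/s and contact force between the fingers and griddle below 0.05 N).
It fails at once if another thing is moved by more than 30 mm (distance of any of board_small, pepper_bowl, oil_bottle, mug, spice_jar, spatula from where it was at the start of the episode above 0.03 m).
It also fails if it takes over 56 s, if anything falls off the work surface, if the arm or the gripper's body presses on something with over 40 N, if the wrist force passes 120 N, or if a joint passes its speed limit or range.

ROBOT

A 6-joint arm with a two-finger parallel gripper is mounted at the origin on the work surface. World frame = base frame: x ahead of the robot, y to its left, z up, the work surface at z = 0. Lengths are in m, angles in rad, forces in N, time in s.
With the tool pointing down it reaches from about 0.3 to 0.75 m from the base axis. Payload 8.5 kg.
Tool frame: the origin (TCP) lies midway between the tips of the shut fingers; the grasp point (between the pads) lies 19 mm behind it; z points along the fingers, y is the direction in which the jaws open and shut (so a half turn about z gives the same grasp; the last joint's range is limited). The gripper opens to 85 mm and grips with 20 to 120 N. Pads are 22 mm wide; open, the fingers measure 114 mm over their backs; the gripper's body (76 mm by 85 mm) begins 54 mm behind the grasp point. The pads swing forward as they close: fully open they stand 13 mm farther back than shut.
Start: joints at [-1.447, 0.381, 1.297, -0, 1.464, -0.215], TCP at [0.183, -0.519, 0.209] pointing down, gripper open.
Joint ranges: [-3.11, 3.11], [-0.89, 2.33], [0.22, 2.48], [-1.42, 4.56], [0.17, 2.85], [-2.88, 2.88]. Speed limits (rad/s): [2.39, 2.39, 3.14, 3.14, 3.14, 3.14].

INTERFACE

Orientations are given as a rotation vector (axis times angle).
In Python, from plant import monitor, vision, r gives the robot as it stands.
- The arm moves only by the tool carry_out, never from a script. Its argument "deltas" is a list of rows, each a list of 3 entries, a list of its own where there are three numbers: the shift along the tool's x, y, z in m, then the turn, a rotation vector about the tool's x, y, z in rad, then the finger opening in m, from 0 to 0.0854. A call has 1 to 5 rows; each row shifts and turns the commanded pose from where the row before left it, along the tool's axes as they then stand; what a row does not reach is not made up. A row lasts 1/12 s, in which the tool goes at most 41.7 mm and 7.16 degrees, less where a joint would pass 70% of its speed; a pose out of reach is approached as far as the arm can. A call is refused whole if a number of a shift passes 0.0417 or a number of a turn 0.125, either way. A call with a gripper value outside its range is refused whole. The fingers move at their own pace and stop on an object; "squeeze" is the grip in N (left out, the last holds). Time passes only in rows, so rows that do not move let the fingers close. It gives the time, the measured TCP pose, the force and the opening at its end, in the units of the state.
- monitor.get_state(): the state, without advancing time (a new reading comes with each control period).
- vision.grab_frame(name): name is "side" or "top"; returns a dict with "img" (384x512x3 uint8, red, green, blue), "range_z" (384x512 float32, m along the optical axis (not along the pixel's ray), 0 where there is no reading), "camera_matrix" (3x3 intrinsics, pixels), "k1" (the pictures are not rectified: a ray, as slopes to the right and down, at radius r is drawn at 1 + k1 r^2 times it, then the intrinsics apply), "position" and "attitude" of the camera in the world. Camera axes: x right, y down, z forward; pixel columns grow to the right and rows downward; lengths in m; the calibration is good to about 2 mm. A picture is of the moment at which its call begins.
- r.hand_in(): hands the job in, once; it reports no verdict.
The state is a dict: "time_s": time; "q": joint angles; "qd": joint speeds; "joint_efforts": joint torques, N m; "position": TCP position; "tool_rot": TCP orientation; "wrist_force": force on the tool from outside, world axes, zero at the start; "moment": the same for the moment, N m; "finger_gap": finger opening in m.
Only numpy, scipy, OpenCV 4.12 (cv2) and the standard library are available. Lean on these libraries where they do the work, as an engineer would, in place of code of your own. Each camera call takes 0.05 s, during which the arm holds its last target.

## Working session

There is one attempt and no reset: what is moved stays moved. The work goes in short steps, Python scripts to look and compute and a tool call to move; the robot and the scene stay as the last step left them, time stands still between calls to the robot, and variables do not carry over. Pictures are saved under pics/ and viewed, and the job is handed in when it is done.

Besides the shell and the picture viewer there is one more tool, called after "Emit:" by a JSON object that holds its "fn" and its "kwargs", one argument or row to a line. carry_out: Moves the arm, as the interface text tells. Its arguments: {"type":"object","properties":{"deltas":{"type":"array"},"squeeze":{"type":"number"}},"required":["deltas"]}

```bash
ls; mkdir -p pics
python3 - <<'E'
from plant import monitor, vision, r
import cv2, numpy as np
print(monitor.get_state())
for n in ("side","top"):
    f=vision.grab_frame(n)
    np.savez(f"{n}0.npz",**f)
    cv2.imwrite(f"pics/{n}0.png",f["img"][:,:,::-1])
    print(n,f["camera_matrix"],f["k1"],f["position"],f["attitude"])
E
```

```text
pics
{'time_s': 0.0, 'q': array([-1.44729032e+00,  3.81211856e-01,  1.29828445e+00,  1.69044981e-05,
        1.46356642e+00, -2.15306390e-01]), 'qd': array([ 8.72446950e-04,  4.43387182e-04, -1.47596028e-04, -5.51827935e-04,
        9.20669573e-07, -1.61011280e-03]), 'joint_efforts': array([ 1.94954446e-03, -4.48456085e+01, -2.31276602e+01, -4.65599680e-05,
        4.71816107e-03,  2.96802148e-05]), 'position': array([ 0.18276025, -0.51840459,  0.20879529]), 'tool_rot': array([-3.09517466e+00, -5.29413061e-01, -1.32264217e-04]), 'wrist_force': array([-0.42569466,  0.01132411, -0.2839723 ]), 'moment': array([ 0.02954112, -0.04299243, -0.06152443]), 'finger_gap': 0.08536397115374872}
side [[471.2192389    0.         253.75045284]
 [  0.         471.2192389  192.14667603]
 [  0.           0.           1.        ]] -0.08520805705546444 [-0.06486102  1.2974961   1.08795093] [-0.59093153  2.5245392  -1.39001809]
top [[437.67352553   0.         256.44593842]
 [  0.         437.67352553 186.46929799]
 [  0.           0.           1.        ]] -0.11908638847473826 [0.4339135  0.02888708 1.55104096] [-2.22408802  2.16375153 -0.110973  ]
```

View pics/side0.png

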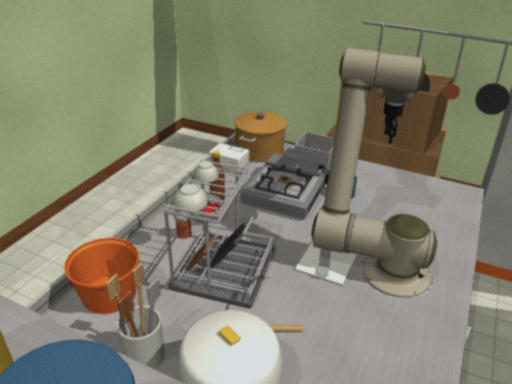

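View pics/top0.png

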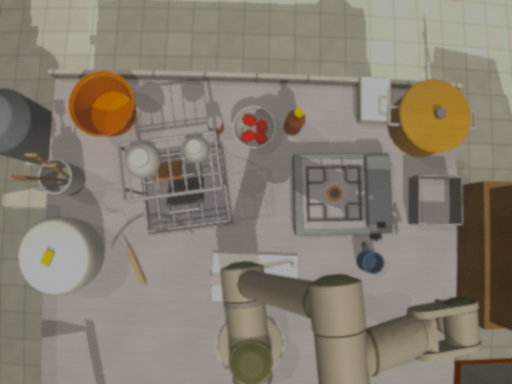

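```bash
cat > h.py <<'E'
import numpy as np, cv2
from scipy.spatial.transform import Rotation as R
def load(p): return dict(np.load(p))
def pts(f,uv):  # rays (z=1) in world
    K=f["camera_matrix"]; d=np.array([float(f["k1"]),0,0,0,0])
    u=cv2.undistortPoints(np.asarray(uv,float).reshape(-1,1,2),K,d)[:,0]
    ray=np.c_[u,np.ones(len(u))]
    A=f["attitude"]; M=R.from_rotvec(A).as_matrix() 
    return ray@M.T
def cloud(f):
    h,w=f["range_z"].shape
    uu,vv=np.meshgrid(np.arange(w),np.arange(h))
    P=pts(f,np.c_[uu.ravel(),vv.ravel()])*f["range_z"].ravel()[:,None]+f["position"]
    P[f["range_z"].ravel()==0]=np.nan
    return P.reshape(h,w,3)
def onplane(f,uv,z):
    d=pts(f,uv); p=f["position"]; return p+d*((z-p[2])/d[:,2])[:,None]
def proj(f,P):
    M=R.from_rotvec(f["attitude"]).as_matrix()
    c=(np.asarray(P,float).reshape(-1,3)-f["position"])@M
    return cv2.projectPoints(c,np.zeros(3),np.zeros(3),f["camera_matrix"],np.array([float(f["k1"]),0,0,0,0]))[0][:,0]
E
python3 - <<'E'
from h import *
for n in("side","top"):
    f=load(n+"0.npz");C=cloud(f)
    for uv in ([(200,350),(270,60)] if n=="side" else [(335,193),(185,190),(200,250),(240,90)]):
        print(n,uv,C[uv[1],uv[0]])
f=load("top0.npz")
cv2.imwrite("pics/topstove.png",cv2.resize(f["img"][140:260,270:430,::-1],None,fx=5,fy=5,interpolation=cv2.INTER_CUBIC))
cv2.imwrite("pics/toprack.png",cv2.resize(f["img"][120:250,100:250,::-1],None,fx=4.5,fy=4.5,interpolation=cv2.INTER_CUBIC))
f=load("side0.npz")
cv2.imwrite("pics/siderack.png",cv2.resize(f["img"][150:310,150:300,::-1],None,fx=3.7,fy=3.7,interpolation=cv2.INTER_CUBIC))
E
```

```text
side (200, 350) [0.34523943 0.69999434 0.19267149]
side (270, 60) [ 1.38474754 -2.0380863  -0.00602396]
top (335, 193) [ 0.53180674 -0.27119221  0.09021169]
top (185, 190) [0.5264835  0.23022505 0.10927859]
top (200, 250) [0.32361287 0.18468227 0.0031031 ]
top (240, 90) [0.90206227 0.0612614  0.00352106]
```

View pics/topstove.png

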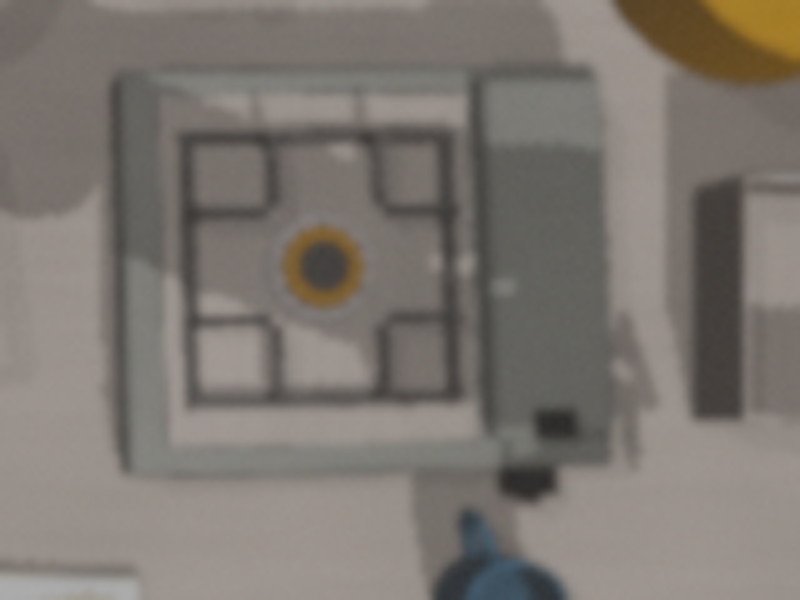

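View pics/toprack.png

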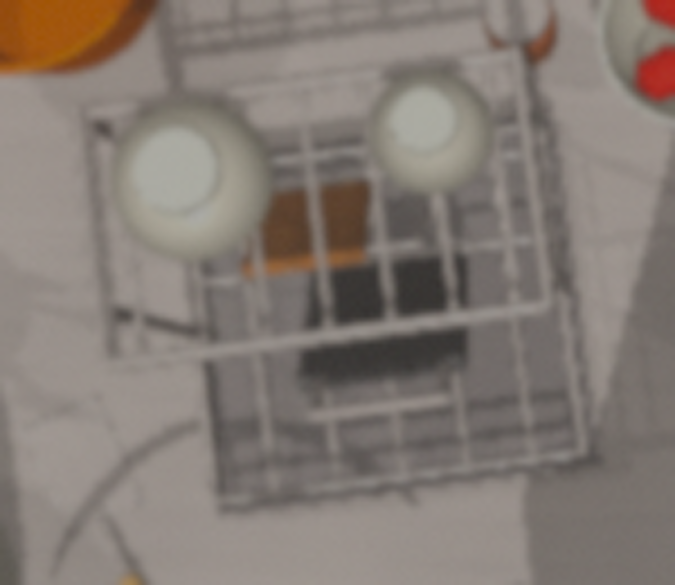

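View pics/siderack.png

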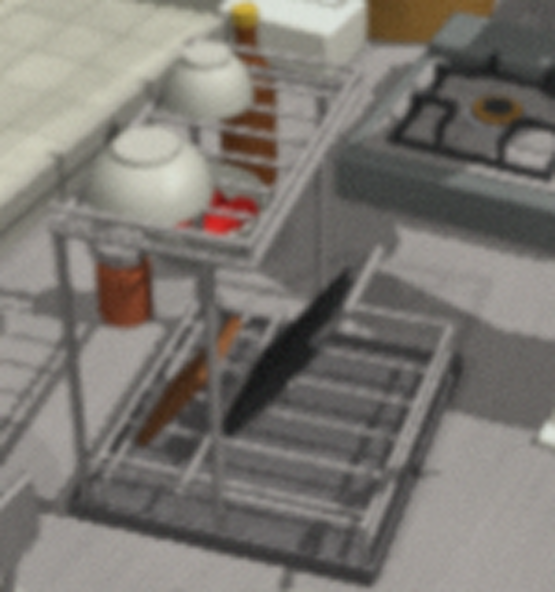

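Run:
```python
from h import *
f=load("top0.npz"); g=f["img"].astype(float).mean(2)
def pk(u0,u1,v0,v1,sgn=1):
    out=[]
    for u in range(u0,u1):
        col=sgn*g[v0:v1,u]; col=col-np.median(col); col[col<0.35*col.max()]=0
        out.append((u,(col*np.arange(v0,v1)).sum()/col.sum()))
    return np.array(out)
h=pk(170,200,205,216); print(np.round(h[:,1],1))
print(np.round(g[203:218,165:206:4]))
p=np.polyfit(h[:,0],h[:,1],1)
print("handle ends row profile along", [int(cv2.getRectSubPix(g.astype(np.float32),(1,1),(float(u),float(np.polyval(p,u))))[0,0]) for u in range(163,208)])
e=[(u,np.polyval(p,u)) for u in (168.8,184.5,200.2)]
P=onplane(f,e,0.196+0.004);print("handle",P)
d=P[0]-P[2];print("bar yaw deg (vs +y)",np.degrees(np.arctan2(-d[0],d[1])),np.linalg.norm(d))
C=cloud(f);print("depth z handle",[np.round(C[int(round(np.polyval(p,u))),u],3) for u in (174,178,182,186,190,194)])
# burner
hsv=cv2.cvtColor(f["img"],cv2.COLOR_RGB2HSV)
m=cv2.inRange(hsv,(12,110,80),(28,255,255)); m2=np.zeros_like(m);m2[180:206,322:348]=m[180:206,322:348]
c=cv2.findContours(m2,0,2)[0];c=max(c,key=cv2.contourArea);print("ring",cv2.fitEllipse(c)); ctr=cv2.fitEllipse(c)[0]
print("burner",onplane(f,[ctr],0.088))
co=[(270+x/5,140+y/5) for x,y in [(188,137),(448,137),(456,398),(194,402)]]
Q=onplane(f,co,0.105);print("grate corners",Q,Q.mean(0))
for i in range(4):
    d=Q[(i+1)%4]-Q[i];print(np.degrees(np.arctan2(d[1],d[0])),np.linalg.norm(d))
# rack
rk=[(100+x/4.5,120+y/4.5) for x,y in [(225,503),(588,455)]]
Q=onplane(f,rk,0.063);d=Q[0]-Q[1];print("rack front",Q,np.degrees(np.arctan2(-d[0],d[1])),np.linalg.norm(d))
rk=[(100+x/4.5,120+y/4.5) for x,y in [(110,358),(548,308)]]
Q=onplane(f,rk,0.325);d=Q[0]-Q[1];print("rail",Q,np.degrees(np.arctan2(-d[0],d[1])),np.linalg.norm(d))
```

```text
[212.  212.  211.9 211.8 211.5 211.1 211.1 211.  210.9 210.8 210.5 210.5
 210.2 210.1 210.1 210.  209.9 209.9 209.5 209.5 209.2 209.1 209.1 209.
 208.9 208.8 208.5 208.2 208.5 208.5]
[[ 99.  69.  62.  66.  66.  76.  78.  91.  93. 112. 108.]
 [102.  79.  69.  75.  82.  94.  91. 103.  98. 119. 108.]
 [105.  87.  80.  88.  98. 110. 102. 107.  98. 121. 108.]
 [110.  89.  94. 101. 110. 115. 107. 105. 101. 123. 108.]
 [112.  95. 109. 106. 112. 112. 107. 109. 117. 123. 110.]
 [114.  97. 114. 107. 112. 114. 121. 128. 135. 121. 101.]
 [114.  99. 116. 111. 118. 129. 138. 138. 133. 115.  92.]
 [112. 107. 122. 127. 134. 140. 136. 126. 110. 111.  91.]
 [113. 123. 136. 138. 134. 130. 115. 103.  91. 109. 101.]
 [110. 130. 136. 129. 114. 109. 104.  95.  98. 112. 106.]
 [104. 121. 127. 106.  97. 101. 111. 103. 106. 113. 109.]
 [ 95. 102. 121.  98. 102. 108. 115. 109. 108. 114. 107.]
 [ 90.  93. 121. 103. 110. 113. 114. 109. 107. 114. 103.]
 [ 91.  90. 123. 108. 114. 114. 114. 107. 103. 108.  97.]
 [ 95.  92. 123. 108. 114. 111. 112. 101.  95.  99.  97.]]
handle ends row profile along [104, 105, 106, 
[... 634 characters left out ...]
665802001953, 14.32868480682373), 132.84097290039062)
burner [[ 0.53218727 -0.26874804  0.088     ]]
grate corners [[ 0.61396888 -0.17453187  0.105     ]
 [ 0.61952878 -0.35113939  0.105     ]
 [ 0.44419308 -0.35822292  0.105     ]
 [ 0.4374393  -0.1817238   0.105     ]] [ 0.52878251 -0.26640449  0.105     ]
-88.19682952482665 0.17669501671415042
-177.68651878264686 0.17547872793292504
92.19136808126859 0.17662829465735524
2.332976380600423 0.17667602624835294
rack front [[0.38409621 0.3506302  0.063     ]
 [0.42824206 0.07796701 0.063     ]] 9.196732902051986 0.2762138168709854
rail [[0.48078274 0.3703017  0.325     ]
 [0.51994815 0.0970312  0.325     ]] 8.156148612623666 0.2760628561905901
```

```bash
cat >> h.py <<'E'
H=np.array([.458,.2165,.196]); YAW=np.radians(9.1)
S=np.array([.531,-.2675,.105]); SYAW=np.radians(2.15)
def toolR(xyaw,tilt):
    """tool x horizontal at yaw xyaw; tool z straight down then tilted by 'tilt' towards heading xyaw-90deg"""
    x=np.array([np.cos(xyaw),np.sin(xyaw),0]); e=np.array([np.sin(xyaw),-np.cos(xyaw),0])
    z=np.sin(tilt)*e-np.cos(tilt)*np.array([0,0,1]); return np.c_[x,np.cross(z,x),z]
def plan(grasp,Rt,n=None,cur=None,vmax=.04,wmax=.12,off=.019):
    from plant import monitor
    if cur is None:
        s=monitor.get_state(); cur=(s["position"],R.from_rotvec(s["tool_rot"]).as_matrix())
    T0=np.eye(4);T0[:3,:3]=cur[1];T0[:3,3]=cur[0]
    T1=np.eye(4);T1[:3,:3]=Rt;T1[:3,3]=np.asarray(grasp)+off*Rt[:,2]
    D=np.linalg.inv(T0)@T1
    from scipy.linalg import logm,expm
    Lg=np.real(logm(D))
    if n is None:
        n=int(np.ceil(max(np.abs(Lg[:3,3]).max()/vmax,np.linalg.norm(R.from_matrix(D[:3,:3]).as_rotvec())/wmax)))
    st=expm(Lg/n); w=R.from_matrix(st[:3,:3]).as_rotvec()
    print("n",n,"row",np.round(st[:3,3],4).tolist(),np.round(w,4).tolist())
    T=T0.copy()
    for i in range(n):
        T=T@st
        if i%max(1,n//5)==0: print("   tcp",np.round(T[:3,3],3))
    return (T1[:3,3],Rt)
def st():
    from plant import monitor
    s=monitor.get_state(); Rm=R.from_rotvec(s["tool_rot"]).as_matrix()
    print("t",round(s["time_s"],2),"tcp",np.round(s["position"],4),"z",np.round(Rm[:,2],3),"x",np.round(Rm[:,0],3),"gp",np.round(s["position"]-.019*Rm[:,2],4),"q",np.round(s["q"],3),"F",np.round(s["wrist_force"],1),"M",np.round(s["moment"],2),"gap",round(s["finger_gap"],4))
E
python3 - <<'E'
from h import *
c=plan([.33,-.25,.33],toolR(np.radians(50),0))
c=plan([.36,.05,.33],toolR(np.radians(80),.3),cur=c)
t=toolR(YAW+np.pi/2,np.radians(35)); print(t)
c=plan(H-.11*t[:,2],t,cur=c)
c=plan(H,t,cur=c)
E
```

```text
n 7 row [0.0388, -0.0213, -0.0146] [-0.0002, -0.0001, -0.0763]
   tcp [ 0.212 -0.485  0.223]
   tcp [ 0.239 -0.45   0.238]
   tcp [ 0.263 -0.413  0.253]
   tcp [ 0.285 -0.375  0.267]
   tcp [ 0.303 -0.334  0.282]
   tcp [ 0.318 -0.293  0.296]
   tcp [ 0.33  -0.25   0.311]
n 8 row [0.0357, -0.0131, -0.0014] [-0.0366, 0.0098, -0.065]
   tcp [ 0.343 -0.214  0.312]
   tcp [ 0.354 -0.178  0.314]
   tcp [ 0.362 -0.14   0.314]
   tcp [ 0.367 -0.103  0.315]
   tcp [ 0.371 -0.065  0.315]
   tcp [ 0.371 -0.027  0.315]
   tcp [0.37  0.011 0.314]
   tcp [0.366 0.049 0.312]
[[-0.15815807  0.80884204  0.56635729]
 [ 0.98741381  0.1295555   0.09071574]
 [ 0.          0.57357644 -0.81915204]]
n 4 row [0.0403, 0.0033, 0.0131] [-0.077, 0.0368, -0.0751]
   tcp [0.379 0.087 0.3  ]
   tcp [0.391 0.127 0.29 ]
   tcp [0.4   0.167 0.28 ]
   tcp [0.406 0.208 0.271]
n 3 row [0.0, -0.0, 0.0367] [-0.0, 0.0, -0.0]
   tcp [0.427 0.212 0.241]
   tcp [0.448 0.215 0.21 ]
   tcp [0.469 0.218 0.18 ]
```

Emit:
{"fn": "carry_out", "kwargs": {
  "deltas": [
    [[0.0388,-0.0213,-0.0146],[0,0,-0.076],0.085],
    [[0.0388,-0.0213,-0.0146],[0,0,-0.076],0.085],
    [[0.0388,-0.0213,-0.0146],[0,0,-0.076],0.085],
    [[0.0388,-0.0213,-0.0146],[0,0,-0.076],0.085],
    [[0.0388,-0.0213,-0.0146],[0,0,-0.076],0.085]
  ]
}}

```text
time_s: 0.52
position: [0.291, -0.3522, 0.2748]
tool_rot: [-2.938, -1.11, -0.0]
wrist_force: [1.0, -0.4, 0.3]
finger_gap: 0.085
```

Emit:
{"fn": "carry_out", "kwargs": {
  "deltas": [
    [[0.0388,-0.0213,-0.0146],[0,0,-0.076],0.085],
    [[0.0388,-0.0213,-0.0146],[0,0,-0.076],0.085],
    [[0.0357,-0.0131,-0.0014],[-0.0366,0.0098,-0.065],0.085],
    [[0.0357,-0.0131,-0.0014],[-0.0366,0.0098,-0.065],0.085],
    [[0.0357,-0.0131,-0.0014],[-0.0366,0.0098,-0.065],0.085]
  ]
}}

```text
time_s: 0.93
position: [0.3465, -0.1674, 0.3043]
tool_rot: [2.626, 1.555, 0.114]
wrist_force: [1.1, -0.0, -0.3]
finger_gap: 0.085
```

Run:
```python
from h import *
st()
c=plan([.36,.05,.33],toolR(np.radians(80),.3))
```

```text
t 0.93 tcp [ 0.3465 -0.1674  0.3043] z [ 0.109 -0.038 -0.993] x [0.48  0.877 0.019] gp [ 0.3445 -0.1667  0.3232] q [-0.8   -0.042  1.562  0.052  1.519 -0.298] F [ 1.1 -0.  -0.3] M [-0.01  0.03 -0.01] gap 0.085
n 6 row [0.035, -0.0096, -0.0026] [-0.0302, 0.0081, -0.0539]
   tcp [ 0.355 -0.132  0.306]
   tcp [ 0.361 -0.096  0.308]
   tcp [ 0.365 -0.06   0.31 ]
   tcp [ 0.367 -0.024  0.311]
   tcp [0.367 0.013 0.312]
   tcp [0.366 0.049 0.312]
```

Emit:
{"fn": "carry_out", "kwargs": {
  "deltas": [
    [[0.0357,-0.0131,-0.0014],[-0.0366,0.0098,-0.065],0.085],
    [[0.0357,-0.0131,-0.0014],[-0.0366,0.0098,-0.065],0.085],
    [[0.0357,-0.0131,-0.0014],[-0.0366,0.0098,-0.065],0.085],
    [[0.0357,-0.0131,-0.0014],[-0.0366,0.0098,-0.065],0.085],
    [[0.0357,-0.0131,-0.0014],[-0.0366,0.0098,-0.065],0.085]
  ]
}}

```text
time_s: 1.35
position: [0.3496, 0.0218, 0.3019]
tool_rot: [2.218, 1.863, 0.283]
wrist_force: [0.4, 0.4, -0.2]
finger_gap: 0.0851
```

Emit:
{"fn": "carry_out", "kwargs": {
  "deltas": [
    [[0.04,0.003,0.01],[-0.07,0.03,-0.06],0.085],
    [[0.04,0.003,0.01],[-0.07,0.03,-0.06],0.085],
    [[0,0,0],[0,0,0],0.085],
    [[0,0,0],[0,0,0],0.085]
  ]
}}

```text
time_s: 1.68
position: [0.3724, 0.0997, 0.2846]
tool_rot: [2.019, 1.94, 0.446]
wrist_force: [0.2, -0.1, -0.1]
finger_gap: 0.0849
```

Run:
```python
from h import *
st()
t=toolR(YAW+np.pi/2,np.radians(35))
c=plan(H-.11*t[:,2],t)
```

```text
t 1.68 tcp [0.3724 0.0997 0.2846] z [ 0.425 -0.005 -0.905] x [0.037 0.999 0.012] gp [0.3643 0.0998 0.3018] q [-0.066 -0.185  1.806  0.027  1.082 -0.034] F [ 0.2 -0.1 -0.1] M [-0.02  0.2   0.02] gap 0.0849
n 3 row [0.0358, 0.0085, 0.0104] [-0.0567, 0.0292, -0.0586]
   tcp [0.386 0.135 0.279]
   tcp [0.397 0.171 0.275]
   tcp [0.406 0.208 0.271]
```

Emit:
{"fn": "carry_out", "kwargs": {
  "deltas": [
    [[0.0358,0.0085,0.0104],[-0.0567,0.0292,-0.0586],0.085],
    [[0.0358,0.0085,0.0104],[-0.0567,0.0292,-0.0586],0.085],
    [[0.0358,0.0085,0.0104],[-0.0567,0.0292,-0.0586],0.085],
    [[0,0,0],[0,0,0],0.085],
    [[0,0,0],[0,0,0],0.085]
  ]
}}

```text
time_s: 2.1
position: [0.4085, 0.2057, 0.2707]
tool_rot: [1.739, 2.029, 0.638]
wrist_force: [0.1, -0.7, -0.0]
finger_gap: 0.0851
```

```bash
cat > shot.py <<'E'
import sys,cv2,numpy as np
from plant import vision
tag=sys.argv[1]
box={"side":(150,70,330,330),"top":(100,110,300,330)}
for n in ("side","top"):
    f=vision.grab_frame(n); np.savez(f"{n}{tag}.npz",**f)
    if len(sys.argv)>2: b=(200,80,360,260) if n=="side" else (250,120,430,300)
    else: b=(150,100,330,300) if n=="side" else (100,120,300,280)
    im=f["img"][b[1]:b[3],b[0]:b[2],::-1]; k=min(780/im.shape[1],590/im.shape[0])
    cv2.imwrite(f"pics/{n}{tag}.png",cv2.resize(im,None,fx=k,fy=k,interpolation=cv2.INTER_CUBIC)); print(n,b,k)
E
python3 - <<'E'
from h import *
st()
t=toolR(YAW+np.pi/2,np.radians(35))
c=plan(H,t)
E
python3 shot.py 1
```

```text
t 2.1 tcp [0.4085 0.2057 0.2707] z [ 0.567  0.087 -0.819] x [-0.153  0.988 -0.001] gp [0.3978 0.204  0.2863] q [ 0.237 -0.074  1.831 -0.07   0.777  0.118] F [ 0.1 -0.7 -0. ] M [-0.06  0.22 -0.  ] gap 0.0851
n 3 row [0.0011, -0.0005, 0.0364] [-0.0002, 0.0013, -0.0014]
   tcp [0.429 0.21  0.241]
   tcp [0.449 0.214 0.211]
   tcp [0.469 0.218 0.18 ]
side (150, 100, 330, 300) 2.95
top (100, 120, 300, 280) 3.6875
```

View pics/side1.png

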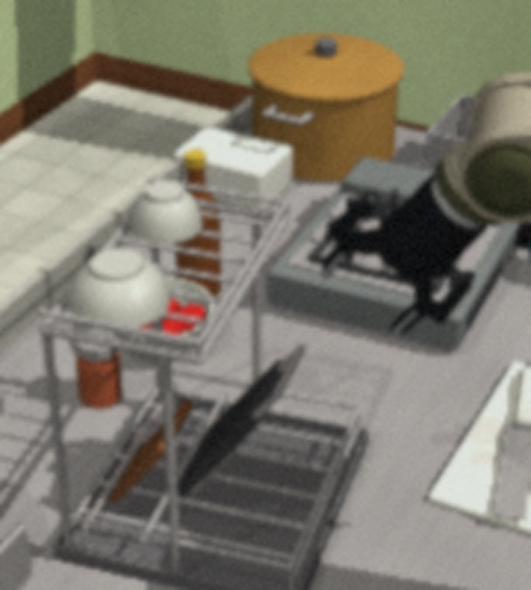

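View pics/top1.png

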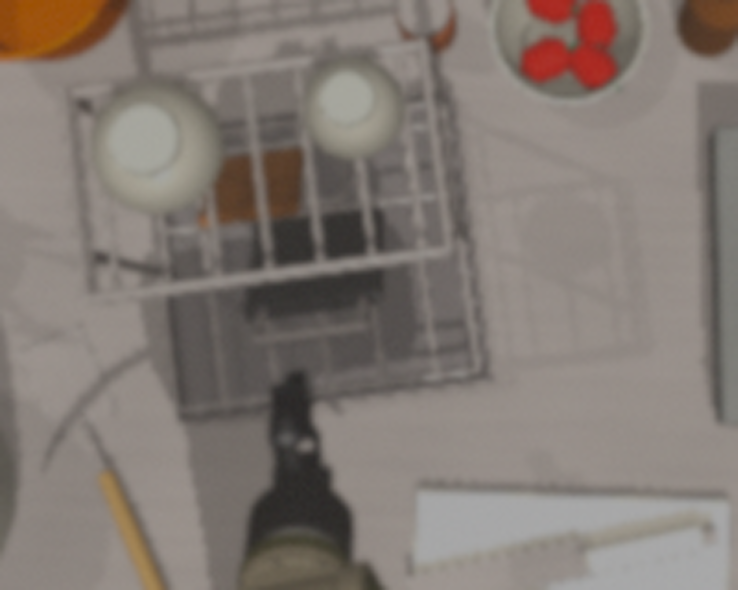

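Run:
```python
from h import *
f=load("top1.npz")
t=toolR(YAW+np.pi/2,np.radians(35)); p=np.array([.4085,.2057,.2707])
# upper fingertip: tcp +- 42 along y, 13 back
for s in(-1,1):
  q=p-.013*t[:,2]+s*.05*t[:,1]; print(q,(proj(f,q)-[100,120])*3.6875)
print((proj(f,[H,p])-[100,120])*3.6875)
```

```text
[0.36069525 0.19804292 0.25267015] [[321.51688741 453.74334132]]
[0.44157946 0.21099847 0.3100278 ] [[298.49117313 351.39164221]]
[[312.53558282 333.02550145]
 [310.92005792 393.98350009]]
```

Emit:
{"fn": "carry_out", "kwargs": {
  "deltas": [
    [[0.001,-0.0005,0.0364],[0,0.001,-0.001],0.085],
    [[0.001,-0.0005,0.0364],[0,0.001,-0.001],0.085],
    [[0,0,0.0364],[0,0,0],0.085],
    [[0,0,0],[0,0,0],0.085],
    [[0,0,0],[0,0,0],0.085]
  ]
}}

```text
time_s: 2.62
position: [0.47, 0.2154, 0.1803]
tool_rot: [1.741, 2.028, 0.638]
wrist_force: [-0.1, 0.5, 0.6]
finger_gap: 0.0851
```

```bash
python3 -c "
from h import *
st()"
python3 shot.py 2
```

```text
t 2.62 tcp [0.47   0.2154 0.1803] z [ 0.566  0.087 -0.82 ] x [-0.151  0.988 -0.   ] gp [0.4593 0.2137 0.1959] q [ 0.223  0.152  1.892 -0.086  0.491  0.134] F [-0.1  0.5  0.6] M [-0.07  0.2  -0.01] gap 0.0851
side (150, 100, 330, 300) 2.95
top (100, 120, 300, 280) 3.6875
```

View pics/side2.png

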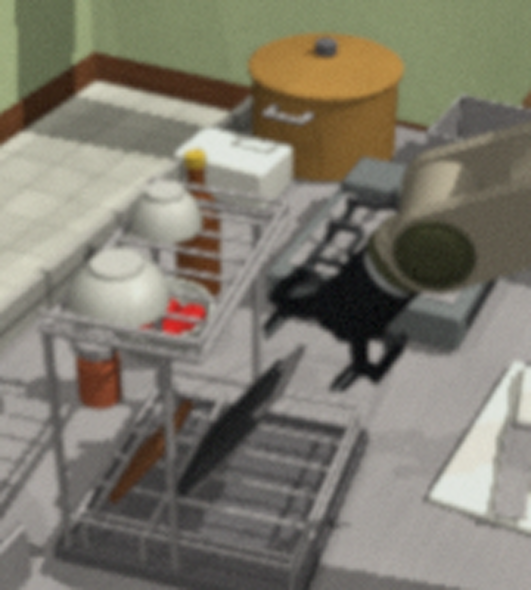

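View pics/top2.png

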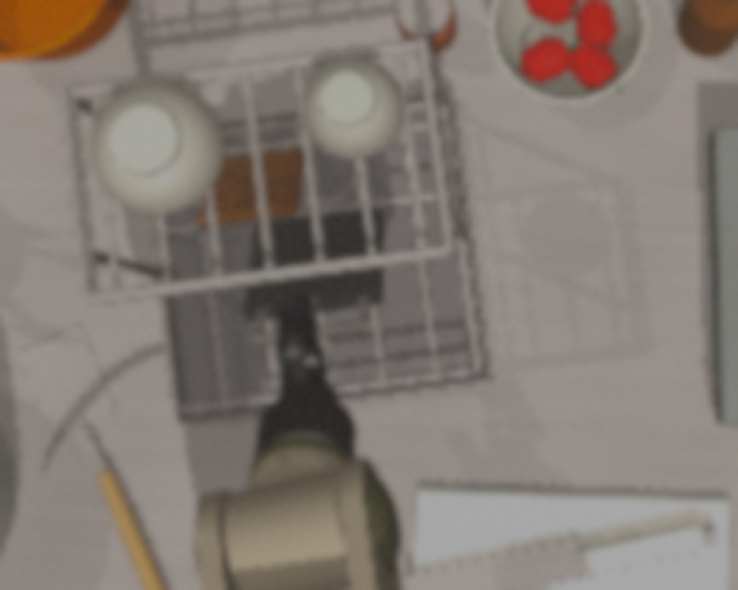

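Emit:
{"fn": "carry_out", "kwargs": {
  "deltas": [
    [[0,0,0],[0,0,0],0.04],
    [[0,0,0],[0,0,0],0.02],
    [[0,0,0],[0,0,0],0.0],
    [[0,0,0],[0,0,0],0.0],
    [[0,0,0],[0,0,0],0.0]
  ],
  "squeeze": 30
}}

```text
time_s: 3.13
position: [0.4692, 0.2174, 0.1819]
tool_rot: [1.735, 2.03, 0.643]
wrist_force: [0.8, -0.1, -0.3]
finger_gap: 0.0248
```

Emit:
{"fn": "carry_out", "kwargs": {
  "deltas": [
    [[0,0,0],[0,0,0],0.0],
    [[0,0,0],[0,0,0],0.0],
    [[0,0,0],[0,0,0],0.0]
  ],
  "squeeze": 30
}}

```text
time_s: 3.38
position: [0.4693, 0.2174, 0.1813]
tool_rot: [1.736, 2.03, 0.642]
wrist_force: [0.3, -1.1, -0.6]
finger_gap: -0.0001
```

```bash
python3 -c "
from h import *
st()"
python3 shot.py 3
```

```text
t 3.38 tcp [0.4693 0.2174 0.1813] z [ 0.568  0.09  -0.818] x [-0.155  0.988  0.   ] gp [0.4585 0.2157 0.1969] q [ 0.227  0.15   1.893 -0.087  0.489  0.135] F [ 0.3 -1.1 -0.6] M [-0.04  0.24 -0.08] gap -0.0001
side (150, 100, 330, 300) 2.95
top (100, 120, 300, 280) 3.6875
```

View pics/side3.png

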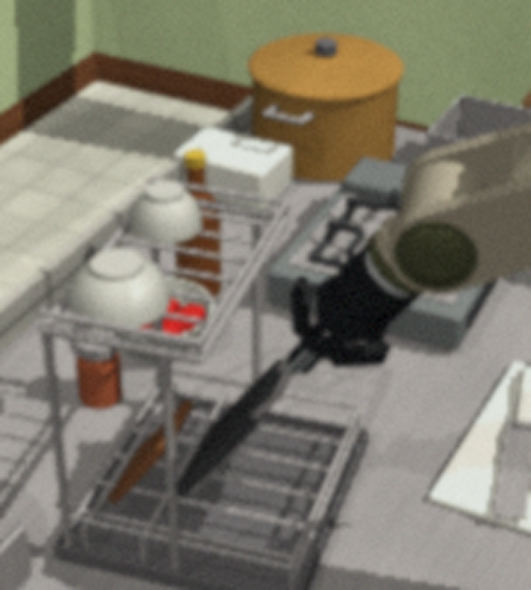

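View pics/top3.png

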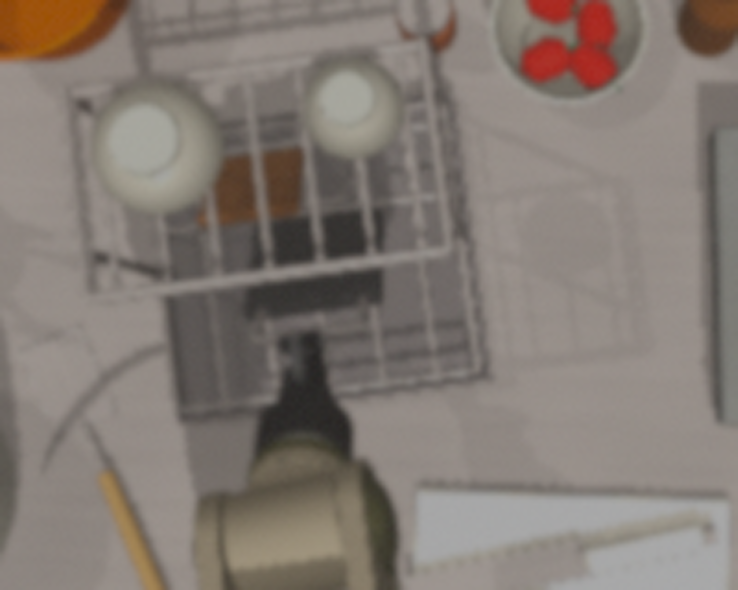

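Run:
```python
from h import *
t=toolR(YAW+np.pi/2,np.radians(35)); p=np.array([.4693,.2174,.1813])
for n,b in(("side",(215,190,275,240)),("top",(155,190,215,235))):
    f=load(n+"3.npz"); g0=load(n+"0.npz")
    ims=[]
    k=12.5
    for ff,lab in((f,"3"),(g0,"0")):
        im=cv2.resize(ff["img"][b[1]:b[3],b[0]:b[2],::-1],None,fx=k/2*1.0,fy=k/2*1.0,interpolation=cv2.INTER_CUBIC)
        e=np.array([np.cos(YAW),np.sin(YAW),0]);bd=np.array([-np.sin(YAW),np.cos(YAW),0])
        for P,c in ((H,(0,0,255)),(H+.045*bd,(0,255,0)),(H-.045*bd,(255,0,0)),(p,(0,255,255))):
            q=(proj(ff,P)[0]-[b[0]-.5,b[1]-.5])*k/2
            cv2.drawMarker(im,tuple(int(v) for v in q),c,cv2.MARKER_CROSS,14,1)
        ims.append(im)
    cv2.imwrite(f"pics/cmp_{n}.png",np.hstack(ims))
```

```text
(no output)
```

View pics/cmp_side.png

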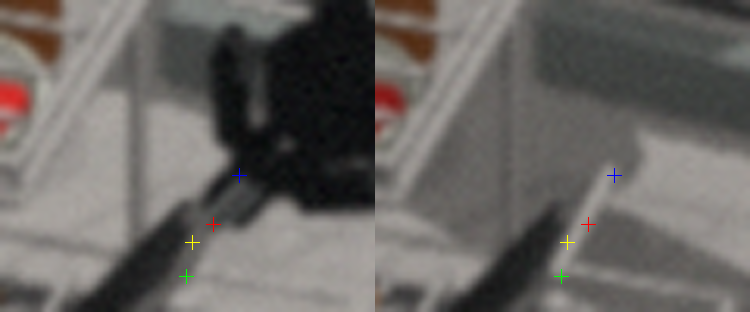

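View pics/cmp_top.png

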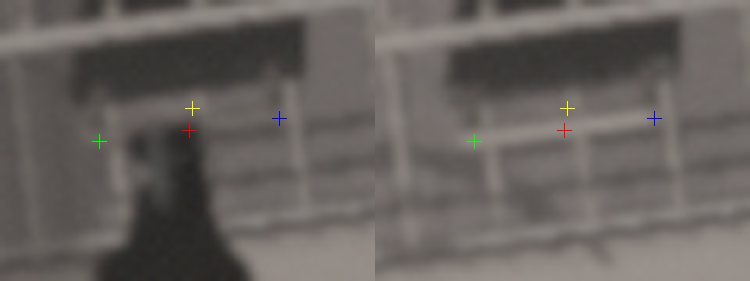

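Run:
```python
from h import *
for n,b in(("side",(205,180,275,250)),("top",(155,180,215,240))):
    ims=[]
    for i in (0,1,2,3):
        f=load(f"{n}{i}.npz"); im=f["img"][b[1]:b[3],b[0]:b[2],::-1]
        im=cv2.convertScaleAbs(im,alpha=1.4)
        ims.append(cv2.resize(im,(290,290),interpolation=cv2.INTER_CUBIC))
    cv2.imwrite(f"pics/seq_{n}.png",np.vstack([np.hstack(ims[:2]),np.hstack(ims[2:])]))
```

```text
(no output)
```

View pics/seq_side.png

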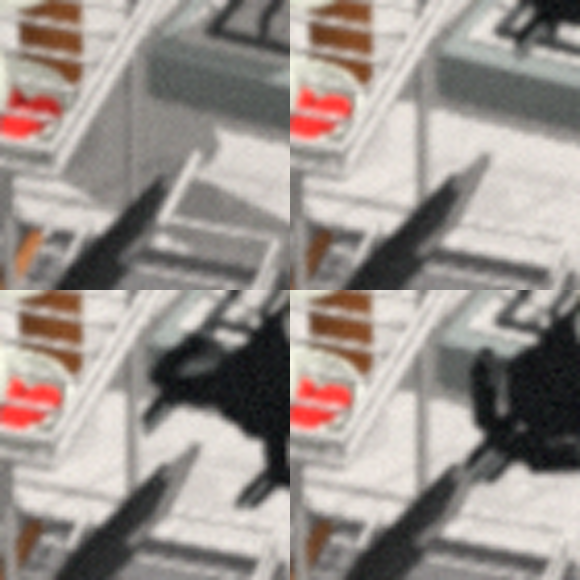

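View pics/seq_top.png

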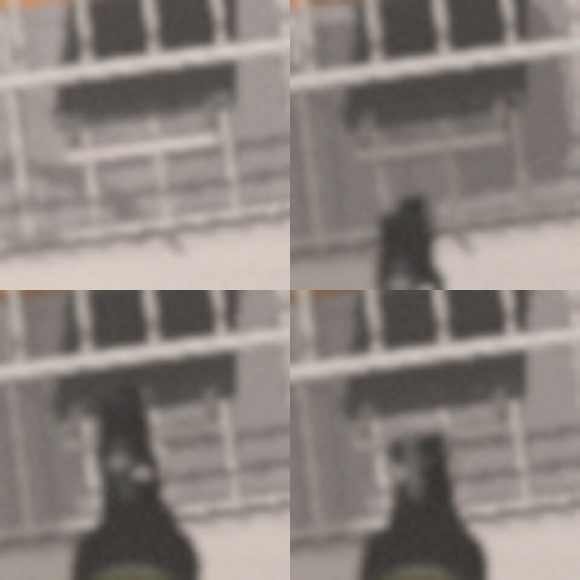

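Run:
```python
from h import *
f=load("side0.npz"); g=f["img"].astype(float).mean(2)
print(np.round(g[210:240,236:262]).astype(int))
C=cloud(f)
print(np.round(f["range_z"][212:236:2,240:256],3))
```

```text
[[ 92 101 101 100  98  95 102  97  97 101  98  94  97  94  97  99  98  96
   95  98 105 114 112 103 102  97]
 [ 91 101  98  99  97 100 101  98  98  97  96  97  98  96  98  99  98  98
   99  99 109 129 130 125 120 113]
 [ 91 102 102 101  97 102 101  98 100  97  95  98  96  96  98  95 101 102
   98 101 108 130 143 151 141 135]
 [ 89 100  99  97  93 100 100  98  98  96  98 100  98 100  98 100  98 100
   97 100 103 124 144 153 155 154]
 [ 94 103  98  96  97 100 102  96  95  96  95  97  99 100  99 101  97  97
   98  99 100 113 138 154 153 156]
 [ 89 102 100  99  98  99  96  96  98  99 100  99  99  98 100  98 105 101
   99  99  99 114 138 153 155 154]
 [ 96 103 101 101  94  98  96  96  96  98 102 100 100  96 101 114 125 110
  101  93 100 126 142 155 156 153]
 [ 86  99  99  96  98  98  95  93  94  94  96  96  95 100 107 130 145 125
  104  97 110 135 150 154 154 151]
 [ 88 102 101  99  93  91  92  88  88  90  91  96  92  99 123 145 145 124
  106 107 124 141 152 152 154 149]
 [ 93 101  93  95  88  91  90  86  92  90  93  91  88 104 134 152 136 118
  117 122 139 145 150 152 148 150]
 [ 91  99 
[... 2680 characters left out ...]
839 1.839 1.835 1.834 1.565 1.557 1.544 1.531 1.502 1.499 1.506 1.83
  1.836 1.838 1.841 1.839]
 [1.824 1.821 1.561 1.552 1.55  0.    1.539 1.49  1.49  1.496 1.826 1.82
  1.829 1.818 1.824 1.837]
 [1.561 1.544 1.538 1.536 1.549 1.548 1.481 1.484 1.486 1.816 1.816 1.807
  1.819 1.819 1.817 1.809]
 [1.534 1.531 1.538 1.537 1.543 1.476 1.474 1.477 1.812 1.809 1.809 1.798
  1.803 1.803 1.803 1.813]
 [1.525 1.53  1.523 1.529 1.467 1.466 1.465 1.792 1.795 1.789 1.798 1.79
  1.796 1.802 1.794 1.797]
 [1.515 1.518 1.523 1.456 1.461 1.456 1.788 1.788 1.787 1.789 1.788 1.786
  1.782 1.787 1.78  1.788]
 [1.515 1.514 1.451 1.445 1.454 1.776 1.674 1.681 1.679 1.672 1.678 1.677
  1.668 1.666 1.668 1.773]]
```

Run:
```python
from h import *
f=load("side0.npz"); g=f["img"].astype(float).mean(2); C=cloud(f)
L=[]
for v in range(218,232):
    c0=int(round(251.5-(v-217)*.5)); w=g[v,c0-3:c0+4]-95; w[w<0]=0; w=np.where(w>.5*w.max(),w,0)
    L.append(((w*np.arange(c0-3,c0+4)).sum()/w.sum(),v))
L=np.array(L); p=np.polyfit(L[:,1],L[:,0],1); print(p, np.round(L[:,0]-np.polyval(p,L[:,1]),2))
d=pts(f,[(np.polyval(p,218),218),(np.polyval(p,231),231)]); n1=np.cross(*d); n1/=np.linalg.norm(n1)
ft=load("top0.npz"); gt=ft["img"].astype(float).mean(2)
T=np.array([(171,212),(199,208.5)]); 
for pt,nm in((H,'H'),):
    print("side plane dist of H",n1@(H-f["position"]))
d2=pts(ft,[(170,212.1),(199,208.5)]); n2=np.cross(*d2); n2/=np.linalg.norm(n2); print("top",n2@(H-ft["position"]))
dr=np.cross(n1,n2);dr/=np.linalg.norm(dr);print("dir",dr*np.sign(dr[1]))
A=np.array([n1,n2,[0,1,0]]);b=[n1@f["position"],n2@ft["position"],.2165];print("pt at y=.2165",np.linalg.solve(A,b))
# depth pts on bar in side
for v in range(219,231,2):
    u=int(round(np.polyval(p,v)));print(np.round(C[v,u],4))
e=pts(f,[(np.polyval(p,216.6),216.6),(np.polyval(p,232),232)])
for x in e: # intersect with top plane
    s=n2@(ft["position"]-f["position"])/(n2@x);print("end",f["position"]+s*x)
```

```text
[ -0.56111793 374.26025383] [-0.43 -0.36  0.46  0.64  0.6  -0.19 -0.43 -0.11 -0.32  0.03 -0.2   0.14
 -0.1   0.26]
side plane dist of H -0.0024317200349983988
top 0.00012773472907265604
dir [-0.15317712  0.9875287   0.03638452]
pt at y=.2165 [0.45786925 0.2165     0.20264362]
[0.4637 0.188  0.2009]
[0.4626 0.1975 0.1995]
[0.4594 0.2113 0.2017]
[0.4598 0.2174 0.1977]
[0.4571 0.2301 0.1992]
[0.4566 0.238  0.1968]
end [0.46450571 0.17371518 0.2010662 ]
end [0.45059893 0.26337176 0.20436987]
```

Run:
```python
from h import *
for i in (1,3):
    f=load(f"top{i}.npz"); C=cloud(f); 
    g=f["img"].astype(int).mean(2)
    print(i); print(np.round(g[198:216,166:206:3]).astype(int)); print(np.round(C[198:216,166:206:3,2],3))
```

```text
1
[[ 78  58  54  53  52  52  53  51  52  54  54  55  58  79]
 [ 70  51  52  53  52  51  53  54  53  55  56  60  65  80]
 [ 70  51  52  53  51  52  54  53  53  57  58  64  70  79]
 [ 69  53  53  53  53  54  55  58  53  59  62  71  71  81]
 [ 65  56  56  54  55  54  55  55  54  57  67  76  75  80]
 [ 64  58  61  54  55  54  56  61  59  65  74  80  81  81]
 [ 65  64  66  57  57  59  64  71  68  74  81  81  83  81]
 [ 69  69  71  59  65  70  74  84  77  79  82  77  87  80]
 [ 74  75  76  69  75  81  82  89  81  79  85  80  87  81]
 [ 80  82  88  77  78  83  85  91  86  86  93  87  89  81]
 [ 86  82  90  81  81  84  89  93  96  98 100  92  88  82]
 [ 86  82  90  87  86  93  99  99 103 100  96  88  90  82]
 [ 86  86  94  96  97 100 102  97  94  91  84  84  91  81]
 [ 86  94  99 101  98  96  92  91  83  83  80  82  89  80]
 [ 86  96  98  92  90  85  84  89  80  82  82  79  90  79]
 [ 86  89  91  83  84  84  85  91  81  79  80  80  91  81]
 [ 84  86  89  85  82  85  85  90  82  81  81  79  92  80]
 [ 85  86  91  85  84  87  85  90  82  82  81  81  95  82]]
[[ 0.136  0.138  0.15   0.149  0.14
[... 4035 characters left out ...]
7  0.011  0.007  0.196  0.202  0.199  0.199  0.199
   0.198  0.195  0.03   0.005]
 [-0.002  0.188  0.195  0.198  0.197  0.306  0.214  0.204  0.201  0.195
   0.005  0.002  0.03   0.01 ]
 [ 0.008  0.198  0.197  0.303  0.31   0.309  0.303  0.216  0.015  0.005
   0.007 -0.     0.03   0.006]
 [ 0.008  0.201  0.203  0.307  0.311  0.314  0.309  0.218  0.002  0.006
   0.009  0.004  0.036  0.005]
 [-0.001  0.202  0.192  0.311  0.31   0.309  0.293  0.223  0.009  0.003
   0.004  0.002  0.033  0.005]
 [-0.004  0.009  0.035  0.309  0.309  0.306  0.297  0.224  0.005  0.008
   0.009  0.009  0.039  0.01 ]
 [ 0.01   0.006  0.01   0.014  0.305  0.31   0.293  0.228  0.002  0.006
   0.     0.001  0.034  0.004]]
```

Run:
```python
from h import *
t=toolR(YAW+np.pi/2,np.radians(35)); p=np.array([.4693,.2174,.1813])
for n in("top","side"):
    f=load(n+"3.npz");C=cloud(f).reshape(-1,3); Q=(C-p)@t
    lum=f["img"].reshape(-1,3).mean(1)
    m=(np.abs(Q[:,0])<.03)&(np.abs(Q[:,1])<.03)&(Q[:,2]<.03)&(Q[:,2]>-.08)
    q=Q[m]; o=np.argsort(-q[:,2]); print(n,"x,y,z in tool rel TCP"); print(np.round(q[o][:45:1]*1000).astype(int).tolist())
hb=(H-p)@t;print("H in tool",hb)
```

```text
top x,y,z in tool rel TCP
[[7, 8, 30], [22, -2, 30], [17, 5, 30], [-15, 8, 29], [-5, 6, 29], [-15, 5, 29], [0, -4, 29], [-5, 3, 28], [25, -4, 28], [11, 6, 28], [-16, -6, 28], [-11, 2, 27], [-23, -7, 27], [8, 2, 27], [0, -7, 27], [3, 9, 26], [-18, 6, 26], [16, -8, 26], [-25, 9, 26], [20, 8, 26], [-14, -1, 26], [-11, 0, 26], [20, 5, 26], [2, -2, 25], [12, -4, 25], [14, 4, 25], [18, -3, 25], [-22, 10, 25], [24, 2, 25], [-5, 1, 25], [-25, 6, 25], [4, 7, 25], [1, 6, 25], [-12, 8, 25], [19, -6, 24], [-29, -6, 24], [-27, 2, 24], [-4, -6, 24], [11, 4, 24], [15, -3, 24], [7, 7, 24], [-21, 3, 24], [21, -2, 24], [27, 3, 24], [4, 4, 23]]
side x,y,z in tool rel TCP
[[27, 7, 30], [-21, 9, 30], [7, 3, 29], [-27, 8, 29], [-21, 2, 28], [-24, -1, 28], [-22, 7, 28], [-7, 9, 28], [14, 9, 28], [6, 0, 27], [13, 2, 27], [-24, 4, 27], [20, 3, 27], [-27, 1, 27], [24, 1, 27], [-27, 5, 27], [9, 8, 26], [-11, -1, 26], [24, 6, 26], [-29, -2, 26], [-12, 8, 26], [28, 9, 26], [1, -1, 25], [29, 5, 25], [-30, 7, 25], [4, 7, 25], [21, 8, 25], [12, -1, 25], [0, 8, 25], [-10, 4, 25], [-5, -2, 25], [-13, 1, 25], [16, 7, 24], [-27, 3, 24], [9, 5, 24], [-13, 6, 24], [-14, -1, 23], [-1, 6, 23], [-4, 3, 23], [3, 4, 23], [-5, 7, 23], [22, 1, 23], [0, 1, 23], [22, 6, 22], [8, 3, 22]]
H in tool [ 0.00089851 -0.00082494 -0.01852302]
```

Run:
```python
from h import *
t=toolR(YAW+np.pi/2,np.radians(35)); p=np.array([.4693,.2174,.1813])
for n in("top","side"):
    f=load(n+"3.npz");C=cloud(f).reshape(-1,3); Q=(C-p)@t
    m=(np.abs(Q[:,0])<.035)&(np.abs(Q[:,1])<.03)&(Q[:,2]<.014)&(Q[:,2]>-.06)
    I=np.c_[Q[m]*1000,f["img"].reshape(-1,3).mean(1)[m]]; I=I[np.argsort(-I[:,2])]; print(n); print(np.round(I).astype(int).tolist())
```

```text
top
[[-3, 1, -10, 97], [-7, 4, -14, 104], [-25, 1, -15, 101], [-32, 4, -15, 100], [0, 2, -15, 78], [12, 4, -16, 85], [-16, 3, -16, 102], [15, 4, -16, 89], [-19, -1, -16, 103], [-10, 5, -17, 103], [-29, 6, -17, 98], [9, 4, -17, 84], [-34, 1, -17, 103], [21, 3, -17, 81], [18, 6, -17, 89], [31, 4, -17, 92], [27, 4, -17, 87], [18, 3, -18, 80], [-19, 4, -18, 100], [33, 5, -18, 99], [-23, 4, -18, 100], [-13, 6, -18, 100], [-13, 2, -19, 102], [-21, -3, -19, 94], [34, 2, -19, 98], [-10, 3, -19, 100], [5, 5, -19, 82], [-12, -2, -19, 94], [-29, 3, -19, 101], [-24, -3, -19, 93], [-7, 3, -19, 94], [24, 5, -20, 82], [-32, 4, -20, 102], [-16, 2, -20, 104], [-4, 4, -20, 84], [-22, 2, -20, 102], [-25, 1, -20, 102], [15, 4, -20, 76], [-34, 0, -20, 98], [-31, -3, -21, 90], [-31, 1, -21, 100], [2, 6, -21, 78], [-28, 2, -22, 100], [-10, 1, -22, 90], [-28, -1, -23, 91], [-16, 1, -23, 95], [-7, 3, -25, 83], [-19, 3, -27, 95], [-5, 6, -28, 69], [1, 10, -33, 55], [-5, 6, -34, 59], [-8, 7, -37, 74], [-8, 6, -40, 69], [-4, 16, -43, 58], [-8, 6, -46, 68], [-8, 5, -49, 66], [-8, 4, -54, 67]]
side
[[-35, 2, 12, 
[... 1050 characters left out ...]
 -43, 49], [9, -3, -44, 61], [7, 14, -45, 48], [8, -10, -45, 63], [10, 1, -45, 63], [16, -4, -46, 52], [6, 12, -46, 29], [3, 9, -46, 40], [3, -11, -46, 66], [8, 8, -47, 63], [7, -8, -47, 43], [20, 3, -48, 71], [13, 6, -48, 76], [12, -5, -49, 54], [6, 14, -50, 47], [-4, 14, -50, 81], [4, 11, -50, 34], [13, 4, -50, 73], [6, 7, -51, 59], [11, -3, -51, 65], [14, 0, -51, 65], [5, -9, -51, 46], [11, 1, -51, 65], [9, -6, -52, 55], [10, 6, -52, 74], [9, -1, -53, 64], [9, -3, -55, 63], [10, 1, -56, 65], [6, -13, -57, 96], [-3, -1, -57, 20], [9, 15, -57, 52], [9, -6, -57, 50], [11, 6, -58, 69], [11, -10, -58, 67], [11, 10, -58, 39], [17, 5, -59, 72], [4, 14, -59, 37], [9, 8, -59, 46], [7, 1, -60, 41]]
```

Emit:
{"fn": "carry_out", "kwargs": {
  "deltas": [
    [[0,0,0],[0,0,0],0.06],
    [[0,0,0],[0,0,0],0.06],
    [[0,0,0],[0,0,0],0.06],
    [[0,0,0],[0,0,0],0.06],
    [[0,0,0],[0,0,0],0.06]
  ]
}}

```text
time_s: 3.9
position: [0.4693, 0.2174, 0.1813]
tool_rot: [1.736, 2.03, 0.642]
wrist_force: [0.2, 0.1, 0.2]
finger_gap: 0.0595
```

Emit:
{"fn": "carry_out", "kwargs": {
  "deltas": [
    [[0,0.001,0.0125],[0,0,0],0.06],
    [[0,0.001,0.0125],[0,0,0],0.06],
    [[0,0,0],[0,0,0],0.06]
  ]
}}

```text
time_s: 4.15
position: [0.4855, 0.2198, 0.1606]
tool_rot: [1.737, 2.031, 0.64]
wrist_force: [-1.3, 0.2, 0.8]
finger_gap: 0.0601
```

```bash
python3 -c "
from h import *
st()"
python3 shot.py 4
```

```text
t 4.15 tcp [0.4855 0.2198 0.1606] z [ 0.566  0.089 -0.819] x [-0.155  0.988  0.   ] gp [0.4747 0.2181 0.1762] q [ 0.224  0.209  1.891 -0.092  0.434  0.14 ] F [-1.3  0.2  0.8] M [-0.06  0.34  0.  ] gap 0.0601
side (150, 100, 330, 300) 2.95
top (100, 120, 300, 280) 3.6875
```

View pics/side4.png

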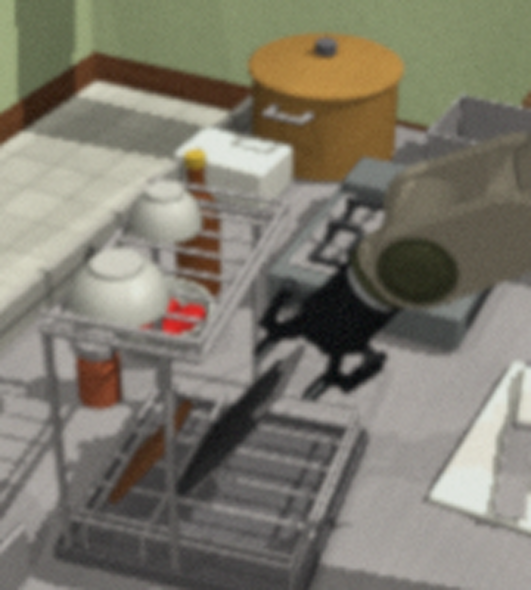

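Side view: fingers straddle the bar (about 280,360 in the crop). Closing.

Emit:
{"fn": "carry_out", "kwargs": {
  "deltas": [
    [[0,0,0],[0,0,0],0.03],
    [[0,0,0],[0,0,0],0.0],
    [[0,0,0],[0,0,0],0.0],
    [[0,0,0],[0,0,0],0.0],
    [[0,0,0],[0,0,0],0.0]
  ],
  "squeeze": 40
}}

```text
time_s: 4.67
position: [0.4848, 0.2198, 0.1621]
tool_rot: [1.736, 2.03, 0.642]
wrist_force: [-1.0, 0.5, -0.4]
finger_gap: 0.0087
```

```bash
python3 -c "
from h import *
st()"
python3 shot.py 5
```

```text
t 4.67 tcp [0.4848 0.2198 0.1621] z [ 0.568  0.089 -0.818] x [-0.155  0.988  0.   ] gp [0.474  0.2181 0.1777] q [ 0.224  0.205  1.891 -0.092  0.435  0.14 ] F [-1.   0.5 -0.4] M [-0.08  0.4   0.04] gap 0.0087
side (150, 100, 330, 300) 2.95
top (100, 120, 300, 280) 3.6875
```

View pics/side5.png

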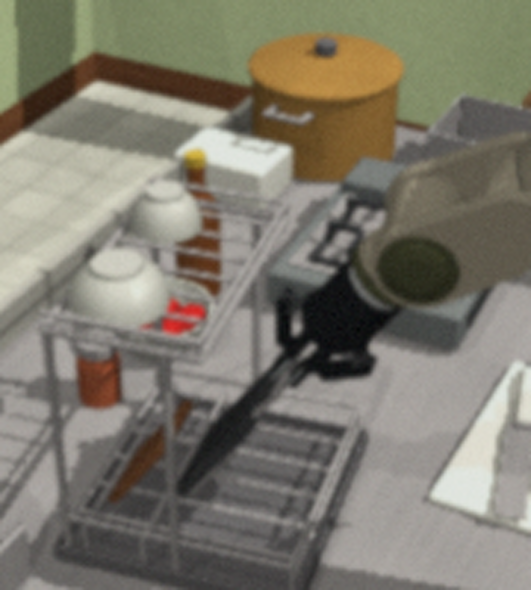

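View pics/top5.png

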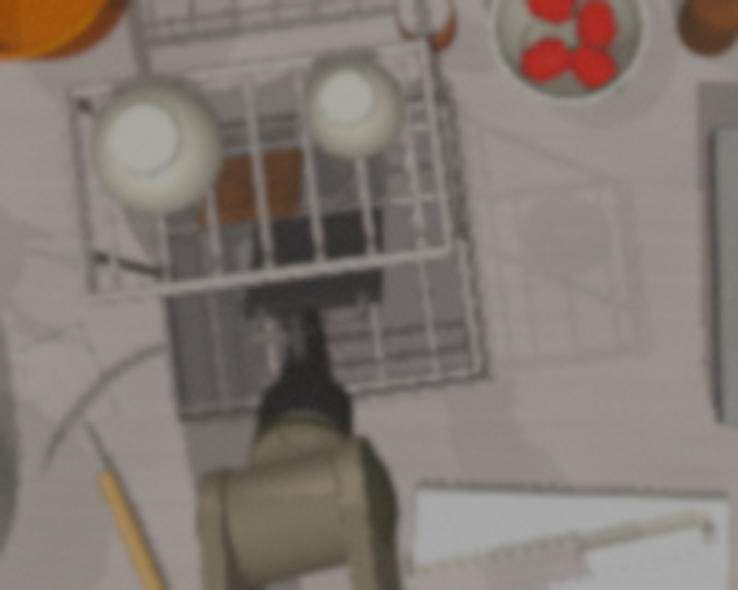

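Emit:
{"fn": "carry_out", "kwargs": {
  "deltas": [
    [[0,0,0],[0,0,0],0.0],
    [[0,0,0],[0,0,0],0.0],
    [[0,0,-0.005],[0,0,0],0.0],
    [[0,0,-0.01],[0,0,0],0.0],
    [[0,0,-0.01],[0,0,0],0.0]
  ],
  "squeeze": 120
}}

```text
time_s: 5.18
position: [0.4702, 0.2174, 0.1825]
tool_rot: [1.737, 2.031, 0.64]
wrist_force: [1.8, 0.5, -5.4]
finger_gap: 0.006
```

Emit:
{"fn": "carry_out", "kwargs": {
  "deltas": [
    [[0,0,-0.015],[0,0,0],0.0],
    [[0,0,-0.015],[0,0,0],0.0],
    [[0,0,-0.015],[0,0,0],0.0],
    [[0,0,-0.015],[0,0,0],0.0],
    [[0,0,-0.015],[0,0,0],0.0]
  ]
}}

```text
time_s: 5.6
position: [0.4268, 0.2107, 0.2445]
tool_rot: [1.737, 2.031, 0.641]
wrist_force: [1.0, -0.5, -5.5]
finger_gap: 0.0063
```

```bash
sed -i 's/off=.019/off=.043/; s/-.019\*Rm/-.043*Rm/' h.py; python3 -c "
from h import *
st()"
python3 shot.py 6
```

```text
t 5.6 tcp [0.4268 0.2107 0.2445] z [ 0.567  0.089 -0.819] x [-0.155  0.988  0.   ] gp [0.4024 0.2068 0.2797] q [ 0.237 -0.01   1.854 -0.073  0.689  0.123] F [ 1.  -0.5 -5.5] M [-0.18  1.09 -0.04] gap 0.0063
side (150, 100, 330, 300) 2.95
top (100, 120, 300, 280) 3.6875
```

View pics/side6.png

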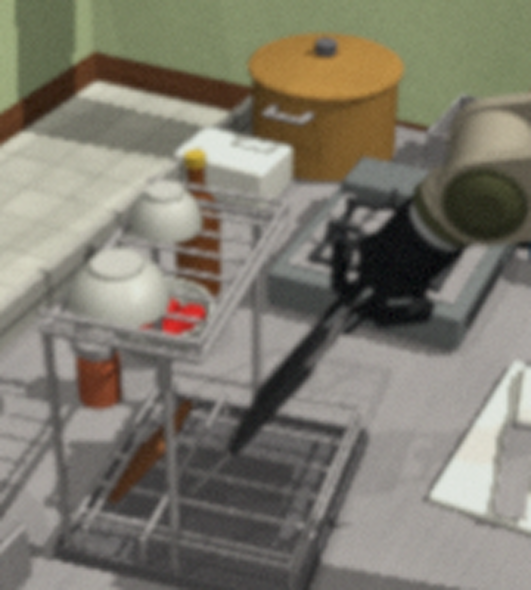

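Emit:
{"fn": "carry_out", "kwargs": {
  "deltas": [
    [[0,0,-0.015],[0,0,0],0.0],
    [[0,0,-0.02],[0,0,0],0.0],
    [[0,0,-0.02],[0,0,0],0.0],
    [[0,0,-0.02],[0,0,0],0.0],
    [[0,0,-0.02],[0,0,0],0.0]
  ]
}}

```text
time_s: 6.12
position: [0.373, 0.2021, 0.3209]
tool_rot: [1.738, 2.032, 0.639]
wrist_force: [1.1, -0.6, -6.1]
finger_gap: 0.0063
```

Emit:
{"fn": "carry_out", "kwargs": {
  "deltas": [
    [[0,0,-0.015],[0,0,0],0.0],
    [[0,0,-0.01],[0,0,0],0.0],
    [[0,0,0],[0,0,0],0.0],
    [[0,0,0],[0,0,0],0.0]
  ]
}}

```text
time_s: 6.45
position: [0.3598, 0.2001, 0.3411]
tool_rot: [1.737, 2.031, 0.641]
wrist_force: [0.4, -1.0, -5.9]
finger_gap: 0.0064
```

```bash
python3 -c "
from h import *
st()"
python3 shot.py 7
```

```text
t 6.45 tcp [0.3598 0.2001 0.3411] z [ 0.567  0.089 -0.819] x [-0.155  0.988  0.   ] gp [0.3354 0.1963 0.3763] q [ 0.26  -0.218  1.736 -0.07   1.015  0.122] F [ 0.4 -1.  -5.9] M [-0.14  1.15 -0.01] gap 0.0064
side (150, 100, 330, 300) 2.95
top (100, 120, 300, 280) 3.6875
```

View pics/side7.png

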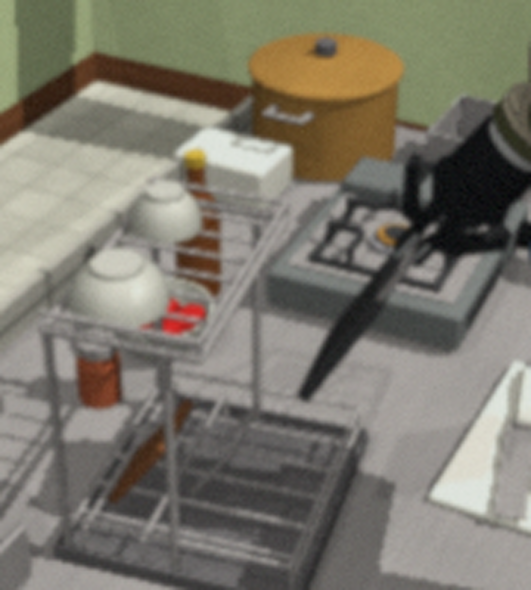

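View pics/top7.png

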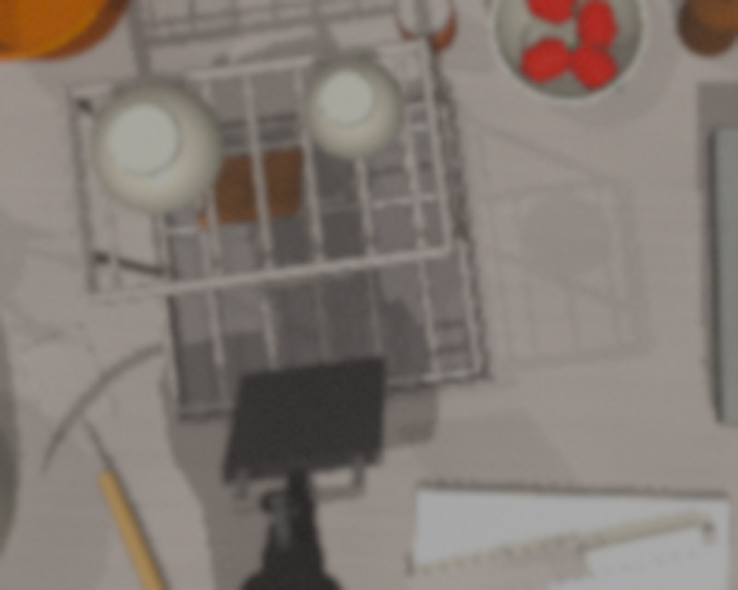

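Run:
```python
from h import *
d=np.radians
c=plan([.35,.15,.41],toolR(d(65),d(18)),wmax=.1)
c=plan([.40,-.02,.42],toolR(d(0),d(0)),cur=c,wmax=.1)
c=plan([.43,-.17,.42],toolR(d(-50),d(-10)),cur=c,wmax=.1)
e=np.array([np.cos(SYAW),np.sin(SYAW),0])
D=S+(-.034)*e+[0,0,.156+.007+.04]
c=plan(D,toolR(SYAW-np.pi/2,d(-35)),cur=c,wmax=.1)
```

```text
n 7 row [-0.0079, 0.0029, -0.0032] [0.041, -0.0378, 0.076]
   tcp [0.362 0.192 0.345]
   tcp [0.363 0.185 0.349]
   tcp [0.364 0.177 0.353]
   tcp [0.364 0.169 0.357]
   tcp [0.364 0.16  0.361]
   tcp [0.363 0.152 0.365]
   tcp [0.362 0.144 0.369]
n 12 row [-0.0056, 0.0137, 0.0015] [0.0233, -0.0148, 0.0937]
   tcp [0.372 0.134 0.372]
   tcp [0.389 0.109 0.376]
   tcp [0.401 0.082 0.379]
   tcp [0.407 0.053 0.38 ]
   tcp [0.409 0.024 0.38 ]
   tcp [ 0.404 -0.006  0.378]
n 9 row [0.0101, 0.0138, -0.001] [0.0181, 0.0085, 0.0967]
   tcp [ 0.41  -0.034  0.378]
   tcp [ 0.419 -0.049  0.379]
   tcp [ 0.426 -0.064  0.379]
   tcp [ 0.432 -0.08   0.38 ]
   tcp [ 0.436 -0.097  0.38 ]
   tcp [ 0.438 -0.114  0.38 ]
   tcp [ 0.439 -0.131  0.379]
   tcp [ 0.438 -0.148  0.379]
   tcp [ 0.436 -0.165  0.378]
n 8 row [0.0157, 0.0003, 0.0144] [0.0525, 0.0318, 0.0769]
   tcp [ 0.448 -0.176  0.363]
   tcp [ 0.459 -0.187  0.349]
   tcp [ 0.471 -0.199  0.336]
   tcp [ 0.482 -0.212  0.323]
   tcp [ 0.492 -0.225  0.31 ]
   tcp [ 0.503 -0.239  0.297]
   tcp [ 0.512 -0.253  0.285]
   tcp [ 0.522 -0.268  0.273]
```

Emit:
{"fn": "carry_out", "kwargs": {
  "deltas": [
    [[-0.008,0.003,-0.004],[0.041,-0.038,0.076],0.0],
    [[-0.008,0.003,-0.004],[0.041,-0.038,0.076],0.0],
    [[-0.008,0.003,-0.004],[0.041,-0.038,0.076],0.0],
    [[-0.008,0.003,-0.004],[0.041,-0.038,0.076],0.0],
    [[-0.008,0.003,-0.004],[0.041,-0.038,0.076],0.0]
  ]
}}

```text
time_s: 6.97
position: [0.3627, 0.1598, 0.3655]
tool_rot: [2.244, 1.698, 0.362]
wrist_force: [-0.2, -0.8, -4.9]
finger_gap: 0.0062
```

Emit:
{"fn": "carry_out", "kwargs": {
  "deltas": [
    [[-0.008,0.003,-0.004],[0.041,-0.038,0.076],0.0],
    [[-0.008,0.003,-0.004],[0.041,-0.038,0.076],0.0],
    [[0,0,0],[0,0,0],0.0]
  ]
}}

```text
time_s: 7.22
position: [0.3616, 0.1432, 0.3754]
tool_rot: [2.42, 1.534, 0.244]
wrist_force: [-0.0, 0.2, -6.8]
finger_gap: 0.0063
```

```bash
python3 - <<'E'
from h import *
d=np.radians
st()
c=plan([.40,-.02,.42],toolR(d(0),d(0)),wmax=.1)
E
python3 shot.py 8
```

```text
t 7.22 tcp [0.3616 0.1432 0.3754] z [ 0.28  -0.132 -0.951] x [ 0.427  0.904 -0.   ] gp [0.3496 0.1489 0.4163] q [ 0.209 -0.094  1.444 -0.189  1.538  0.632] F [-0.   0.2 -6.8] M [ 0.16  0.5  -0.02] gap 0.0063
n 12 row [-0.0055, 0.0136, 0.002] [0.0234, -0.0148, 0.0934]
   tcp [0.372 0.132 0.378]
   tcp [0.388 0.108 0.381]
   tcp [0.4   0.081 0.383]
   tcp [0.407 0.053 0.383]
   tcp [0.408 0.023 0.381]
   tcp [ 0.404 -0.006  0.379]
side (150, 100, 330, 300) 2.95
top (100, 120, 300, 280) 3.6875
```

View pics/side8.png

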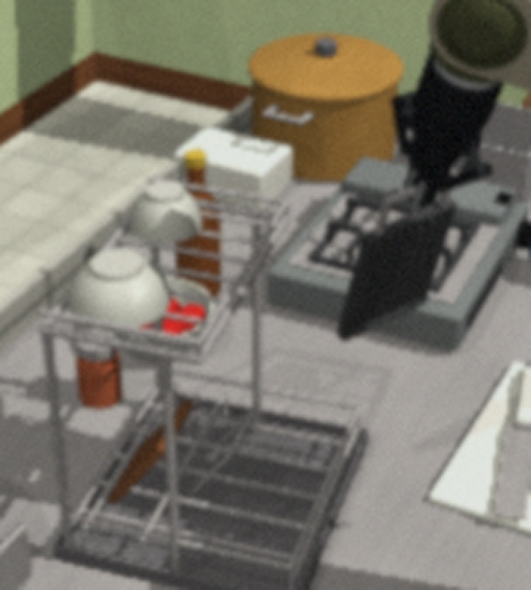

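Held rigidly, clear of the rack. Continue.

Emit:
{"fn": "carry_out", "kwargs": {
  "deltas": [
    [[-0.0055,0.0136,0.001],[0.0234,-0.0148,0.0934],0.0],
    [[-0.0055,0.0136,0.001],[0.0234,-0.0148,0.0934],0.0],
    [[-0.0055,0.0136,0.001],[0.0234,-0.0148,0.0934],0.0],
    [[-0.0055,0.0136,0.001],[0.0234,-0.0148,0.0934],0.0],
    [[-0.0055,0.0136,0.001],[0.0234,-0.0148,0.0934],0.0]
  ]
}}

```text
time_s: 7.73
position: [0.3981, 0.0825, 0.3875]
tool_rot: [2.818, 0.962, 0.156]
wrist_force: [0.1, -0.7, -5.1]
finger_gap: 0.0061
```

Emit:
{"fn": "carry_out", "kwargs": {
  "deltas": [
    [[-0.0055,0.0136,0.001],[0.0234,-0.0148,0.0934],0.0],
    [[-0.0055,0.0136,0.001],[0.0234,-0.0148,0.0934],0.0],
    [[-0.0055,0.0136,0.001],[0.0234,-0.0148,0.0934],0.0],
    [[-0.0055,0.0136,0.001],[0.0234,-0.0148,0.0934],0.0],
    [[-0.0055,0.0136,0.001],[0.0234,-0.0148,0.0934],0.0]
  ]
}}

```text
time_s: 8.15
position: [0.4044, 0.0097, 0.39]
tool_rot: [3.082, 0.292, 0.05]
wrist_force: [0.5, -0.5, -5.5]
finger_gap: 0.0058
```

Run:
```python
from h import *
d=np.radians
st()
c=plan([.43,-.17,.42],toolR(d(-50),d(-10)),wmax=.1)
```

```text
t 8.15 tcp [0.4044 0.0097 0.39  ] z [ 0.037 -0.043 -0.998] x [0.982 0.188 0.028] gp [0.4028 0.0115 0.433 ] q [-0.248  0.021  1.259 -0.033  1.815  1.126] F [ 0.5 -0.5 -5.5] M [0.11 0.05 0.04] gap 0.0058
n 11 row [0.0076, 0.0152, 0.0006] [0.017, 0.0038, 0.0966]
   tcp [ 0.415 -0.004  0.39 ]
   tcp [ 0.431 -0.033  0.39 ]
   tcp [ 0.442 -0.066  0.389]
   tcp [ 0.446 -0.099  0.387]
   tcp [ 0.444 -0.133  0.383]
   tcp [ 0.436 -0.165  0.378]
```

Emit:
{"fn": "carry_out", "kwargs": {
  "deltas": [
    [[0.0076,0.0152,0.0006],[0.017,0.0038,0.0966],0.0],
    [[0.0076,0.0152,0.0006],[0.017,0.0038,0.0966],0.0],
    [[0.0076,0.0152,0.0006],[0.017,0.0038,0.0966],0.0],
    [[0.0076,0.0152,0.0006],[0.017,0.0038,0.0966],0.0],
    [[0.0076,0.0152,0.0006],[0.017,0.0038,0.0966],0.0]
  ]
}}

```text
time_s: 8.57
position: [0.4424, -0.0659, 0.3891]
tool_rot: [-3.059, 0.452, -0.084]
wrist_force: [-0.5, 0.1, -5.6]
finger_gap: 0.0059
```

Emit:
{"fn": "carry_out", "kwargs": {
  "deltas": [
    [[0.0076,0.0152,0.0006],[0.017,0.0038,0.0966],0.0],
    [[0.0076,0.0152,0.0006],[0.017,0.0038,0.0966],0.0],
    [[0.0076,0.0152,0.0006],[0.017,0.0038,0.0966],0.0],
    [[0.0076,0.0152,0.0006],[0.017,0.0038,0.0966],0.0],
    [[0.0076,0.0152,0.0006],[0.017,0.0038,0.0966],0.0]
  ]
}}

```text
time_s: 8.98
position: [0.4408, -0.1498, 0.38]
tool_rot: [-2.777, 1.135, -0.108]
wrist_force: [0.4, 0.4, -5.8]
finger_gap: 0.006
```

```bash
python3 - <<'E'
from h import *
d=np.radians
st()
e=np.array([np.cos(SYAW),np.sin(SYAW),0])
D=S+(-.034)*e+[0,0,.156+.007+.04]
c=plan(D,toolR(SYAW-np.pi/2,d(-35)),wmax=.08)
E
python3 shot.py 9
```

```text
t 8.98 tcp [ 0.4408 -0.1498  0.38  ] z [ 0.119  0.102 -0.988] x [ 0.713 -0.701  0.014] gp [ 0.4357 -0.1542  0.4224] q [-0.68   0.118  1.187  0.159  1.804  1.707] F [ 0.4  0.4 -5.8] M [-0.15  0.18 -0.01] gap 0.006
n 11 row [0.0125, 0.0018, 0.0103] [0.0388, 0.0248, 0.0647]
   tcp [ 0.45  -0.159  0.37 ]
   tcp [ 0.467 -0.178  0.349]
   tcp [ 0.483 -0.199  0.33 ]
   tcp [ 0.497 -0.221  0.311]
   tcp [ 0.51  -0.244  0.292]
   tcp [ 0.522 -0.268  0.273]
side (150, 100, 330, 300) 2.95
top (100, 120, 300, 280) 3.6875
```

View pics/side9.png

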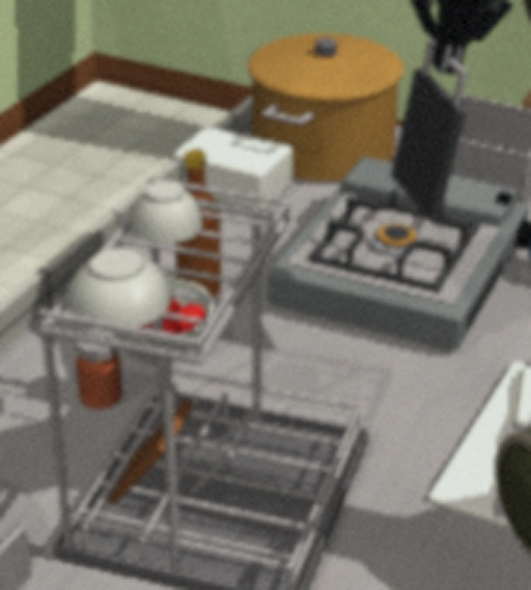

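Emit:
{"fn": "carry_out", "kwargs": {
  "deltas": [
    [[0.0125,0.0018,0.009],[0.0388,0.0248,0.0647],0.0],
    [[0.0125,0.0018,0.009],[0.0388,0.0248,0.0647],0.0],
    [[0.0125,0.0018,0.009],[0.0388,0.0248,0.0647],0.0],
    [[0.0125,0.0018,0.009],[0.0388,0.0248,0.0647],0.0],
    [[0.0125,0.0018,0.009],[0.0388,0.0248,0.0647],0.0]
  ]
}}

```text
time_s: 9.5
position: [0.4814, -0.1983, 0.3363]
tool_rot: [-2.414, 1.496, -0.339]
wrist_force: [0.8, -0.1, -6.9]
finger_gap: 0.006
```

Emit:
{"fn": "carry_out", "kwargs": {
  "deltas": [
    [[0.0125,0.0018,0.009],[0.0388,0.0248,0.0647],0.0],
    [[0.0125,0.0018,0.009],[0.0388,0.0248,0.0647],0.0],
    [[0.0125,0.0018,0.009],[0.0388,0.0248,0.0647],0.0],
    [[0.0125,0.0018,0.009],[0.0388,0.0248,0.0647],0.0],
    [[0,0,0],[0,0,0],0.0]
  ]
}}

```text
time_s: 9.92
position: [0.5058, -0.2443, 0.3008]
tool_rot: [-2.082, 1.735, -0.497]
wrist_force: [-0.5, -0.5, -6.2]
finger_gap: 0.0062
```

```bash
python3 - <<'E'
from h import *
d=np.radians
st()
e=np.array([np.cos(SYAW),np.sin(SYAW),0])
D=S+(-.034)*e+[0,0,.156+.007+.04]
c=plan(D,toolR(SYAW-np.pi/2,d(-35)),wmax=.08)
E
python3 shot.py 10 s
```

```text
t 9.92 tcp [ 0.5058 -0.2443  0.3008] z [ 0.5    0.065 -0.864] x [ 0.173 -0.984  0.026] gp [ 0.4843 -0.2471  0.338 ] q [-0.886  0.166  1.447  0.466  1.265  1.991] F [-0.5 -0.5 -6.2] M [-0.21  1.15 -0.02] gap 0.0062
n 3 row [0.0083, 0.0014, 0.0103] [0.0271, 0.0174, 0.0431]
   tcp [ 0.511 -0.252  0.291]
   tcp [ 0.516 -0.26   0.282]
   tcp [ 0.522 -0.268  0.273]
side (200, 80, 360, 260) 3.2777777777777777
top (250, 120, 430, 300) 3.2777777777777777
```

View pics/side10.png

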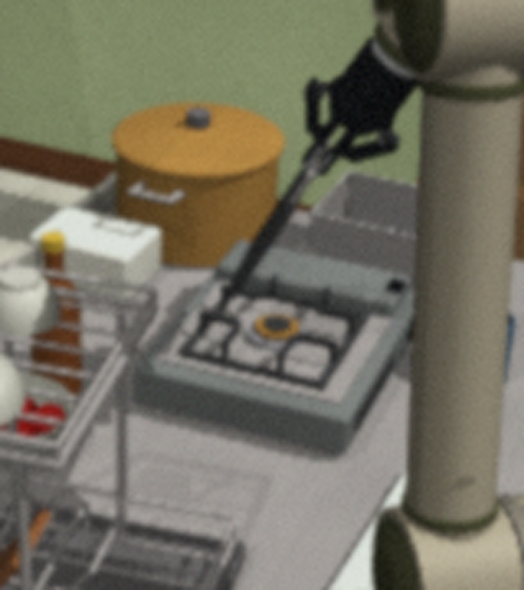

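View pics/top10.png

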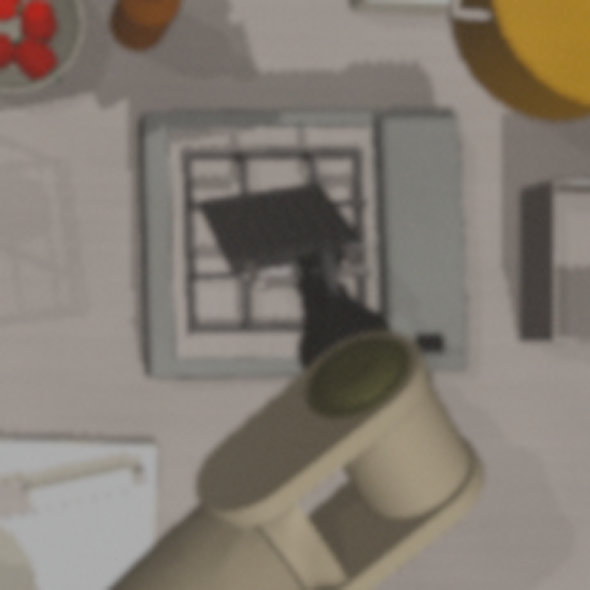

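Emit:
{"fn": "carry_out", "kwargs": {
  "deltas": [
    [[0.0083,0.0014,0.0103],[0.0271,0.0174,0.0431],0.0],
    [[0.0083,0.0014,0.0103],[0.0271,0.0174,0.0431],0.0],
    [[0.0083,0.0014,0.0103],[0.0271,0.0174,0.0431],0.0],
    [[0,0,0],[0,0,0],0.0],
    [[0,0,0],[0,0,0],0.0]
  ]
}}

```text
time_s: 10.43
position: [0.5223, -0.2666, 0.2761]
tool_rot: [-1.909, 1.827, -0.579]
wrist_force: [-0.6, 0.5, -4.8]
finger_gap: 0.0061
```

```bash
python3 shot.py 11 s
python3 - <<'E'
from h import *
st()
f=load("top11.npz");C=cloud(f);g=f["img"].mean(2);hs=cv2.cvtColor(f["img"],cv2.COLOR_RGB2HSV)
e=np.array([np.cos(SYAW),np.sin(SYAW),0]);l=np.array([-np.sin(SYAW),np.cos(SYAW),0])
Q=np.stack([(C-S)@e,(C-S)@l,C[...,2]],-1)
m=(g<75)&(Q[...,2]>.125)&(Q[...,2]<.30)&(abs(Q[...,0])<.15)&(abs(Q[...,1])<.1)
m=cv2.morphologyEx(m.astype(np.uint8),cv2.MORPH_OPEN,np.ones((3,3)))
n,lab,stt,_=cv2.connectedComponentsWithStats(m);k=1+np.argmax(stt[1:,4]);m=lab==k
q=Q[m]; c=np.median(q,0); 
# robust plane
A=q-c
for _ in range(5):
    u,s,vt=np.linalg.svd(A-A.mean(0),full_matrices=False);nn=vt[2];r=(A-A.mean(0))@nn;A=A[abs(r)<.006]
print("normal (stove frame)",nn*np.sign(nn[2]),"n",len(A),"rms",r.std())
print("y range by x band:")
for x0 in np.arange(-.05,.09,.015):
    b=q[(q[:,0]>x0)&(q[:,0]<x0+.015)]
    if len(b)>5: print(round(x0,3),np.round([b[:,1].min(),b[:,1].max(),b[:,1].mean()],3),round(np.median(b[:,2]),3),len(b))
print(np.round(q[np.argsort(-q[:,0])][:6],3))
E
```

```text
side (200, 80, 360, 260) 3.2777777777777777
top (250, 120, 430, 300) 3.2777777777777777
t 10.53 tcp [ 0.5226 -0.2671  0.277 ] z [ 0.575  0.021 -0.818] x [ 0.042 -0.999  0.003] gp [ 0.4979 -0.268   0.3122] q [-0.908  0.197  1.515  0.549  1.106  2.02 ] F [ 0.5 -0.3 -5.2] M [-0.04  1.13 -0.01] gap 0.006
normal (stove frame) [0.85994473 0.00592671 0.51035276] n 846 rms 0.002534631120495553
y range by x band:
-0.02 [-0.054  0.059  0.003] 0.275 107
-0.005 [-0.057  0.06   0.003] 0.258 181
0.01 [-0.057  0.061  0.004] 0.233 160
0.025 [-0.056  0.06   0.002] 0.208 154
0.04 [-0.057  0.06   0.002] 0.185 152
0.055 [-0.055  0.06   0.   ] 0.16 113
[[ 0.069 -0.03   0.147]
 [ 0.068 -0.022  0.153]
 [ 0.068 -0.018  0.155]
 [ 0.068 -0.025  0.155]
 [ 0.067 -0.014  0.16 ]
 [ 0.066  0.045  0.145]]
```

View pics/top11.png

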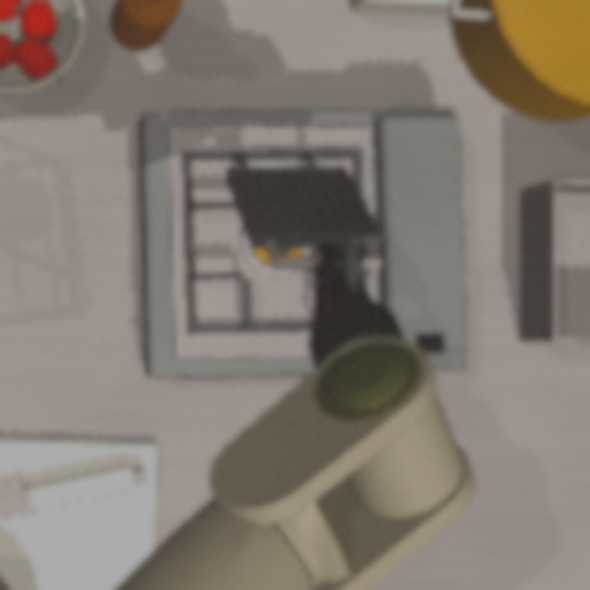

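Emit:
{"fn": "carry_out", "kwargs": {
  "deltas": [
    [[0.0007,0.0007,0.011],[0,0,0],0.0],
    [[0.0007,0.0007,0.011],[0,0,0],0.0],
    [[0.0007,0.0007,0.011],[0,0,0],0.0],
    [[0,0,0],[0,0,0],0.0],
    [[0,0,0],[0,0,0],0.0]
  ]
}}

```text
time_s: 10.95
position: [0.5399, -0.2686, 0.2464]
tool_rot: [-1.905, 1.83, -0.577]
wrist_force: [0.3, 0.2, -5.8]
finger_gap: 0.0062
```

Emit:
{"fn": "carry_out", "kwargs": {
  "deltas": [
    [[0,0.0012,0.0016],[0,0,0],0.0],
    [[0,0.0012,0.0016],[0,0,0],0.0],
    [[0,0,0],[0,0,0],0.0]
  ]
}}

```text
time_s: 11.2
position: [0.5394, -0.2691, 0.2434]
tool_rot: [-1.904, 1.831, -0.58]
wrist_force: [0.1, -0.7, -5.4]
finger_gap: 0.0062
```

```bash
python3 shot.py 12 s
python3 - <<'E'
from h import *
st()
E
```

```text
side (200, 80, 360, 260) 3.2777777777777777
top (250, 120, 430, 300) 3.2777777777777777
t 11.3 tcp [ 0.5395 -0.2692  0.2437] z [ 0.575  0.021 -0.818] x [ 0.039 -0.999  0.001] gp [ 0.5147 -0.2701  0.2789] q [-0.882  0.252  1.542  0.566  1.022  2.   ] F [ 0. -0. -6.] M [-0.06  1.14  0.02] gap 0.0059
```

View pics/side12.png

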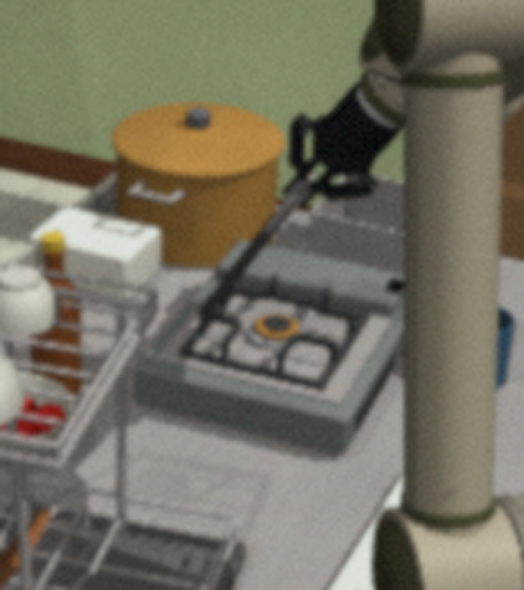

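Emit:
{"fn": "carry_out", "kwargs": {
  "deltas": [
    [[0,0.0012,0.0016],[0,0,0],0.0],
    [[0,0.0012,0.0016],[0,0,0],0.0],
    [[0,0,0],[0,0,0],0.0]
  ]
}}

```text
time_s: 11.55
position: [0.5394, -0.2692, 0.2395]
tool_rot: [-1.904, 1.831, -0.581]
wrist_force: [-0.5, 0.5, -5.0]
finger_gap: 0.0062
```

Emit:
{"fn": "carry_out", "kwargs": {
  "deltas": [
    [[0,0.0012,0.0016],[0,0,0],0.0],
    [[0,0,0],[0,0,0],0.0]
  ]
}}

```text
time_s: 11.72
position: [0.5397, -0.2696, 0.2386]
tool_rot: [-1.903, 1.83, -0.584]
wrist_force: [-3.7, -0.2, 1.5]
finger_gap: 0.0059
```

Run:
```python
from h import *
st()
```

```text
t 11.72 tcp [ 0.5397 -0.2696  0.2386] z [ 0.577  0.02  -0.817] x [ 0.039 -0.999  0.003] gp [ 0.5149 -0.2705  0.2738] q [-0.882  0.257  1.552  0.572  1.008  1.989] F [-3.7 -0.2  1.5] M [-0.02  0.76  0.01] gap 0.0059
```

```bash
cat > arc.py <<'E'
from h import *
import sys
e=np.array([np.cos(SYAW),np.sin(SYAW),0]);l=np.array([-np.sin(SYAW),np.cos(SYAW),0])
def hp(th,zb=.1075,px=.075,lat=-.0024):
    th=np.radians(th); x=px-.190*np.cos(th)+.007*np.sin(th); z=zb+.19*np.sin(th)+.007*np.cos(th)
    q=S+x*e+lat*l; q[2]=z; return q
TR=lambda t: toolR(SYAW-np.pi/2,np.radians(t))
E
python3 - <<'E'
from arc import *
c=None
for th,t in((45,-28),(30,-19),(15,-9),(4,-2)):
    c=plan(hp(th),TR(t),n=5,cur=c)
E
```

```text
n 5 row [-0.0, 0.0104, 0.0005] [-0.0252, -0.0004, 0.0005]
   tcp [ 0.531 -0.27   0.232]
   tcp [ 0.523 -0.27   0.226]
   tcp [ 0.514 -0.271  0.22 ]
   tcp [ 0.506 -0.271  0.214]
   tcp [ 0.497 -0.271  0.209]
n 5 row [0.0, 0.0103, 0.0043] [-0.0314, 0.0, 0.0]
   tcp [ 0.49  -0.271  0.2  ]
   tcp [ 0.483 -0.272  0.192]
   tcp [ 0.475 -0.272  0.184]
   tcp [ 0.467 -0.272  0.176]
   tcp [ 0.459 -0.273  0.168]
n 5 row [-0.0, 0.0078, 0.0076] [-0.0349, -0.0, -0.0]
   tcp [ 0.454 -0.273  0.158]
   tcp [ 0.449 -0.273  0.149]
   tcp [ 0.443 -0.273  0.139]
   tcp [ 0.437 -0.273  0.13 ]
   tcp [ 0.431 -0.274  0.121]
n 5 row [0.0, 0.0033, 0.0069] [-0.0244, 0.0, 0.0]
   tcp [ 0.429 -0.274  0.114]
   tcp [ 0.427 -0.274  0.106]
   tcp [ 0.424 -0.274  0.099]
   tcp [ 0.421 -0.274  0.092]
   tcp [ 0.419 -0.274  0.085]
```

Emit:
{"fn": "carry_out", "kwargs": {
  "deltas": [
    [[0,0,0],[0,0,0],0.0],
    [[0,0,0],[0,0,0],0.0],
    [[0,0.005,0],[-0.012,0,0],0.0],
    [[0,0.005,0],[-0.013,0,0],0.0]
  ],
  "squeeze": 28
}}

```text
time_s: 12.05
position: [0.5315, -0.2701, 0.2334]
tool_rot: [-1.92, 1.845, -0.565]
wrist_force: [-6.6, 0.4, 8.9]
finger_gap: 0.0061
```

```bash
python3 shot.py 13 s
python3 - <<'E'
from arc import *
st()
c=plan(hp(45),TR(-28),n=5)
E
```

```text
side (200, 80, 360, 260) 3.2777777777777777
top (250, 120, 430, 300) 3.2777777777777777
t 12.15 tcp [ 0.5313 -0.2701  0.2333] z [ 0.556  0.018 -0.831] x [ 0.038 -0.999  0.004] gp [ 0.5074 -0.2709  0.269 ] q [-0.887  0.254  1.559  0.547  1.016  1.995] F [-7.  -1.2  7.2] M [ 0.08  0.56 -0.01] gap 0.0065
n 5 row [-0.0001, 0.0084, 0.0006] [-0.0202, -0.0005, 0.0005]
   tcp [ 0.525 -0.27   0.228]
   tcp [ 0.518 -0.271  0.223]
   tcp [ 0.511 -0.271  0.218]
   tcp [ 0.504 -0.271  0.213]
   tcp [ 0.497 -0.271  0.209]
```

View pics/side13.png

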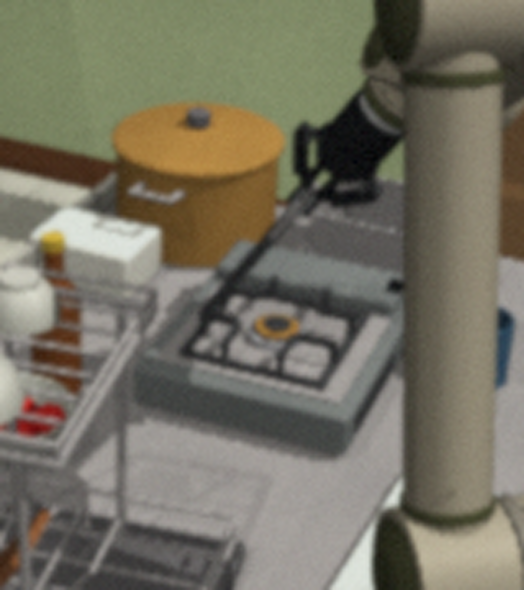

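Emit:
{"fn": "carry_out", "kwargs": {
  "deltas": [
    [[0,0.0084,0.0],[-0.02,0,0],0.0],
    [[0,0.0084,0.0],[-0.02,0,0],0.0],
    [[0,0.0084,0.0006],[-0.02,0,0],0.0],
    [[0,0,0],[0,0,0],0.0]
  ],
  "squeeze": 22
}}

```text
time_s: 12.48
position: [0.5106, -0.2708, 0.2189]
tool_rot: [-1.957, 1.883, -0.514]
wrist_force: [-2.8, -0.7, 5.5]
finger_gap: 0.0063
```

```bash
python3 shot.py 14 s
python3 - <<'E'
from arc import *
st()
c=plan(hp(45),TR(-28),n=2)
c=plan(hp(30),TR(-19),n=5,cur=c)
E
```

```text
side (200, 80, 360, 260) 3.2777777777777777
top (250, 120, 430, 300) 3.2777777777777777
t 12.58 tcp [ 0.511  -0.2709  0.2193] z [ 0.506  0.017 -0.862] x [ 0.038 -0.999  0.003] gp [ 0.4892 -0.2716  0.2564] q [-0.898  0.251  1.581  0.494  1.03   2.006] F [-2.7  0.1  5.8] M [ 0.06 -0.41 -0.01] gap 0.0063
n 2 row [-0.0001, 0.0087, 0.001] [-0.0212, -0.0012, 0.001]
   tcp [ 0.504 -0.271  0.214]
   tcp [ 0.497 -0.271  0.209]
n 5 row [0.0, 0.0103, 0.0043] [-0.0314, 0.0, 0.0]
   tcp [ 0.49  -0.271  0.2  ]
   tcp [ 0.483 -0.272  0.192]
   tcp [ 0.475 -0.272  0.184]
   tcp [ 0.467 -0.272  0.176]
   tcp [ 0.459 -0.273  0.168]
```

View pics/side14.png

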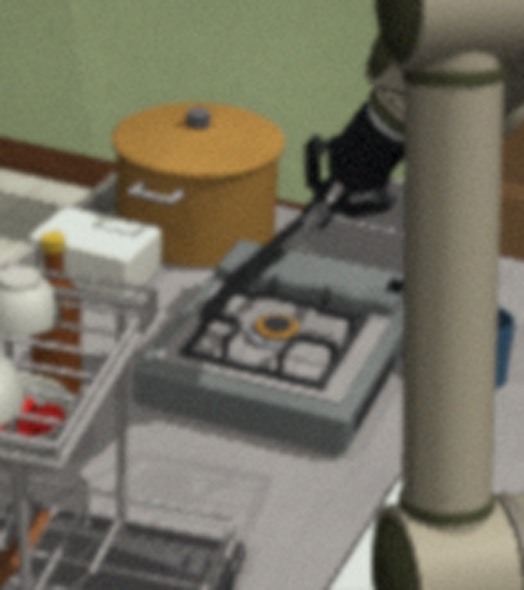

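Plate is pivoting about its far edge as intended. Continue.

Emit:
{"fn": "carry_out", "kwargs": {
  "deltas": [
    [[0,0.0087,0.001],[-0.021,0,0],0.0],
    [[0,0.0087,0.001],[-0.021,0,0],0.0],
    [[0,0.0103,0.0043],[-0.031,0,0],0.0],
    [[0,0.0103,0.0043],[-0.031,0,0],0.0],
    [[0,0.0103,0.0043],[-0.031,0,0],0.0]
  ]
}}

```text
time_s: 13.0
position: [0.4734, -0.2718, 0.1818]
tool_rot: [-2.043, 1.965, -0.39]
wrist_force: [1.4, -1.2, -3.5]
finger_gap: 0.006
```

```bash
python3 shot.py 15 s
python3 - <<'E'
from arc import *
st()
c=plan(hp(30),TR(-19),n=2)
c=plan(hp(15),TR(-9),n=5,cur=c)
E
```

```text
side (200, 80, 360, 260) 3.2777777777777777
top (250, 120, 430, 300) 3.2777777777777777
t 13.1 tcp [ 0.4731 -0.2713  0.1807] z [ 0.38   0.016 -0.925] x [ 0.039 -0.999 -0.001] gp [ 0.4568 -0.2719  0.2205] q [-0.903  0.27   1.622  0.364  1.043  2.048] F [-0.3 -0.3 -4.3] M [-0.12  0.75 -0.13] gap 0.006
n 2 row [0.0004, 0.0089, 0.0034] [-0.029, 0.0007, 0.0006]
   tcp [ 0.466 -0.272  0.174]
   tcp [ 0.459 -0.273  0.168]
n 5 row [-0.0, 0.0078, 0.0076] [-0.0349, -0.0, -0.0]
   tcp [ 0.454 -0.273  0.158]
   tcp [ 0.449 -0.273  0.149]
   tcp [ 0.443 -0.273  0.139]
   tcp [ 0.437 -0.273  0.13 ]
   tcp [ 0.431 -0.274  0.121]
```

View pics/side15.png

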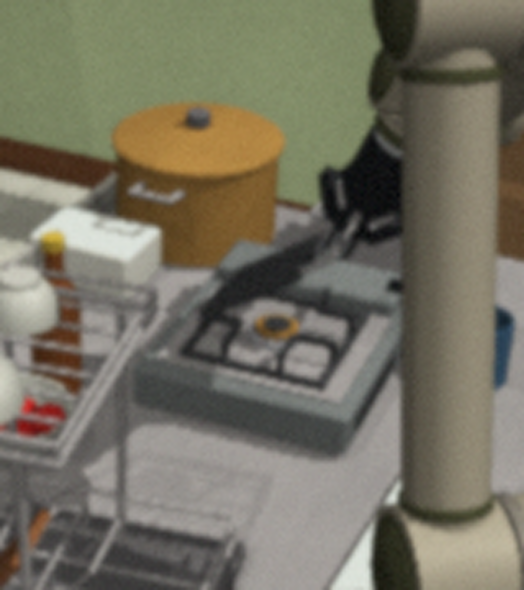

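View pics/top15.png

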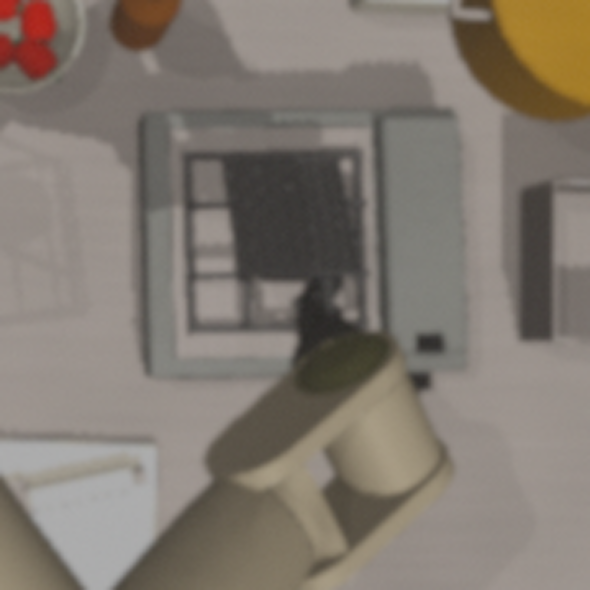

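```bash
cat > meas.py <<'E'
from arc import *
def meas(tag):
    f=load(f"top{tag}.npz");C=cloud(f);g=f["img"].mean(2)
    Q=np.stack([(C-S)@e,(C-S)@l,C[...,2]],-1)
    m=(g<80)&(Q[...,2]>.108)&(Q[...,2]<.30)&(abs(Q[...,0])<.12)&(abs(Q[...,1])<.09)
    m=cv2.morphologyEx(m.astype(np.uint8),cv2.MORPH_OPEN,np.ones((5,5)))
    n,lab,stt,_=cv2.connectedComponentsWithStats(m);k=1+np.argmax(stt[1:,4]);m=lab==k
    q=Q[m];A=q
    for _ in range(8):
        c=A.mean(0);u,s,vt=np.linalg.svd(A-c,full_matrices=False);nn=vt[2];r=(q-c)@nn;A=q[abs(r)<.006]
    nn=nn*np.sign(nn[2]); print("normal",np.round(nn,3),"n",len(A))
    xs=np.arange(A[:,0].min()+.004,A[:,0].max()-.004,.006); W=[]
    for x0 in xs:
        b=A[abs(A[:,0]-x0)<.004]
        if np.ptp(b[:,1])>.105: W.append((x0,b[:,1].min(),b[:,1].max()))
    W=np.array(W);
    for k in(1,2): 
        p=np.polyfit(W[:,0],W[:,k],1);print("edge slope deg",np.degrees(np.arctan(p[0])),"at mid",np.polyval(p,W[:,0].mean()))
    mid=A[abs(A[:,1])<.05];print("x range",np.percentile(mid[:,0],[0.3,99.7]),"z range",np.percentile(mid[:,2],[0.5,99.5]), "minAreaRect",cv2.minAreaRect((A[:,:2]*1000).astype(np.float32)))
if __name__=="__main__":
    import sys; meas(sys.argv[1])
E
python3 meas.py 15; python3 meas.py 11
```

```text
normal [ 0.56  -0.001  0.828] n 1276
edge slope deg 0.8317625492824908 at mid -0.05845702717970542
edge slope deg 0.11087589765494897 at mid 0.05721153312556797
x range [-0.04025933  0.08633626] z range [0.11259631 0.20060206] minAreaRect ((22.975967407226562, -1.35858154296875), (119.32726287841797, 126.72989654541016), 89.74893951416016)
normal [0.859 0.004 0.512] n 857
edge slope deg -1.3415305359247176 at mid -0.05594845661439698
edge slope deg 0.33552881779484806 at mid 0.060213716848251816
x range [-0.01415237  0.06869075] z range [0.14707064 0.2818757 ] minAreaRect ((25.94434356689453, 1.9277420043945312), (118.40101623535156, 85.74730682373047), 89.88447570800781)
```

Emit:
{"fn": "carry_out", "kwargs": {
  "deltas": [
    [[0,0.0089,0.0034],[-0.029,0,0],0.0],
    [[0,0.0089,0.0034],[-0.029,0,0],0.0],
    [[0,0.0078,0.0076],[-0.035,0,0],0.0],
    [[0,0.0078,0.0076],[-0.035,0,0],0.0],
    [[0,0.0078,0.0076],[-0.035,0,0],0.0]
  ]
}}

```text
time_s: 13.52
position: [0.4443, -0.2726, 0.1403]
tool_rot: [-2.14, 2.057, -0.237]
wrist_force: [0.9, 0.2, -1.0]
finger_gap: 0.0061
```

```bash
python3 shot.py 16 s; python3 meas.py 16
python3 - <<'E'
from arc import *
st()
c=plan(hp(15),TR(-9),n=2)
c=plan(hp(4),TR(-2),n=5,cur=c)
E
```

```text
side (200, 80, 360, 260) 3.2777777777777777
top (250, 120, 430, 300) 3.2777777777777777
normal [ 0.354 -0.01   0.935] n 1326
t 13.62 tcp [ 0.4442 -0.2721  0.1395] z [ 0.226  0.01  -0.974] x [ 0.04  -0.999 -0.001] gp [ 0.4345 -0.2726  0.1814] q [-0.878  0.321  1.638  0.209  1.053  2.132] F [-1.8 -0.2 -1.4] M [0.02 0.54 0.05] gap 0.0062
n 2 row [0.0005, 0.0083, 0.0077] [-0.0355, 0.0009, 0.001]
   tcp [ 0.438 -0.273  0.13 ]
   tcp [ 0.431 -0.274  0.121]
n 5 row [0.0, 0.0033, 0.0069] [-0.0244, 0.0, 0.0]
   tcp [ 0.429 -0.274  0.114]
   tcp [ 0.427 -0.274  0.106]
   tcp [ 0.424 -0.274  0.099]
   tcp [ 0.421 -0.274  0.092]
   tcp [ 0.419 -0.274  0.085]Traceback (most recent call last):
  File "meas.py", line 21, in <module>
    import sys; meas(sys.argv[1])
                ~~~~^^^^^^^^^^^^^
  File "meas.py", line 15, in meas
    if np.ptp(b[:,1])>.105: W.append((x0,b[:,1].min(),b[:,1].max()))
       ~~~~~~^^^^^^^^
    return _methods._ptp(a, axis=axis, out=out, **kwargs)
           ~~~~~~~~~~~~~^^^^^^^^^^^^^^^^^^^^^^^^^^^^^^^^^
    umr_maximum(a, axis, None, out, keepdims),
    ~~~~~~~~~~~^^^^^^^^^^^^^^^^^^^^^^^^^^^^^^
ValueError: zero-size array to reduction operation maximum which has no identity
```

View pics/side16.png

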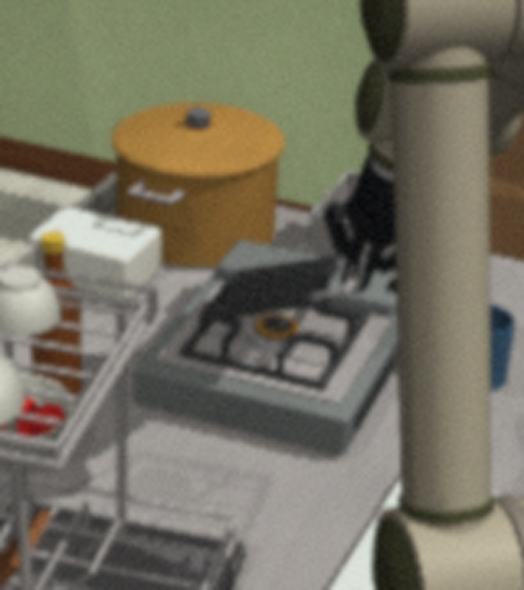

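Emit:
{"fn": "carry_out", "kwargs": {
  "deltas": [
    [[0.0005,0.0083,0.0077],[-0.035,0,0],0.0],
    [[0.0005,0.0083,0.0077],[-0.035,0,0],0.0],
    [[0,0.0033,0.0069],[-0.024,0,0],0.0],
    [[0,0.0033,0.0069],[-0.024,0,0],0.0],
    [[0,0.0033,0.0069],[-0.024,0,0],0.0]
  ]
}}

```text
time_s: 14.03
position: [0.4245, -0.2748, 0.0998]
tool_rot: [-2.219, 2.134, -0.094]
wrist_force: [1.2, -0.3, -1.0]
finger_gap: 0.0062
```

```bash
sed -i 's/if np.ptp/if len(b)>5 and np.ptp/' meas.py; python3 shot.py 17 s; python3 meas.py 17
python3 - <<'E'
from arc import *
st()
c=plan(hp(4),TR(-2),n=2)
c=plan(hp(0),TR(0),n=3,cur=c)
E
```

```text
side (200, 80, 360, 260) 3.2777777777777777
top (250, 120, 430, 300) 3.2777777777777777
normal [ 0.142 -0.003  0.99 ] n 1262
edge slope deg 1.098859780983394 at mid -0.05702740045769762
edge slope deg -0.16730115471947027 at mid 0.05549619394830462
x range [-0.06735809  0.07572532] z range [0.11195739 0.13926195] minAreaRect ((2.581878662109375, -1.5087432861328125), (117.2264404296875, 146.59938049316406), 89.63593292236328)
t 14.13 tcp [ 0.4244 -0.2745  0.0992] z [ 0.086  0.004 -0.996] x [ 0.039 -0.999 -0.   ] gp [ 0.4207 -0.2746  0.1421] q [-0.847  0.39   1.646  0.077  1.053  2.219] F [-1.1 -0.6 -2. ] M [-0.12  0.33 -0.18] gap 0.0063
n 2 row [-0.0003, 0.0034, 0.007] [-0.0256, 0.0002, 0.0008]
   tcp [ 0.422 -0.274  0.092]
   tcp [ 0.419 -0.274  0.085]
n 3 row [0.0, 0.0009, 0.0044] [-0.0116, 0.0, -0.0]
   tcp [ 0.418 -0.274  0.08 ]
   tcp [ 0.417 -0.274  0.076]
   tcp [ 0.416 -0.274  0.072]
```

View pics/top17.png

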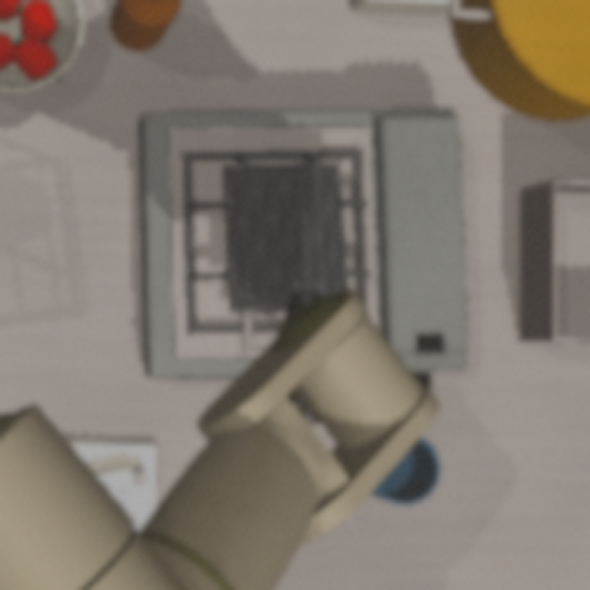

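Emit:
{"fn": "carry_out", "kwargs": {
  "deltas": [
    [[0,0.003,0.006],[-0.025,0,0],0.0],
    [[0,0.002,0.006],[-0.025,0,0],0.0],
    [[0,0.001,0.005],[-0.012,0,0],0.0],
    [[0,0,0],[0,0,0],0.0]
  ]
}}

```text
time_s: 14.47
position: [0.4198, -0.275, 0.0822]
tool_rot: [-2.252, 2.165, -0.028]
wrist_force: [-1.9, -1.0, 0.3]
finger_gap: 0.0061
```

Emit:
{"fn": "carry_out", "kwargs": {
  "deltas": [
    [[0,0.0009,0.004],[-0.012,0,0],0.0],
    [[0,0,0.002],[-0.012,0,0],0.0],
    [[0,0,0],[0,0,0],0.0]
  ]
}}

```text
time_s: 14.72
position: [0.4184, -0.2744, 0.0761]
tool_rot: [2.265, -2.177, -0.002]
wrist_force: [0.7, 0.3, -4.5]
finger_gap: 0.0059
```

```bash
python3 shot.py 18 s; python3 meas.py 18
python3 - <<'E'
from arc import *
st()
c=plan(hp(0),TR(0),n=1)
E
```

```text
side (200, 80, 360, 260) 3.2777777777777777
top (250, 120, 430, 300) 3.2777777777777777
normal [ 0.012 -0.033  0.999] n 1088
edge slope deg -0.46462171058390184 at mid -0.05640214199347188
edge slope deg 0.1472633496451923 at mid 0.05507907286184026
x range [-0.07017447  0.07538613] z range [0.11014233 0.12373522] minAreaRect ((2.3530426025390625, -0.3489227294921875), (113.41477966308594, 146.00425720214844), 88.87531280517578)
t 14.82 tcp [ 0.4184 -0.2744  0.0762] z [-0.  0. -1.] x [ 0.04  -0.999 -0.   ] gp [ 0.4184 -0.2744  0.1192] q [-0.818  0.441  1.635  0.     1.065  2.284] F [ 0.5  1.3 -4. ] M [0.02 0.51 0.07] gap 0.0061
n 1 row [-0.0003, 0.0022, 0.0047] [0.0, 0.0004, 0.0023]
   tcp [ 0.416 -0.274  0.071]
```

View pics/side18.png

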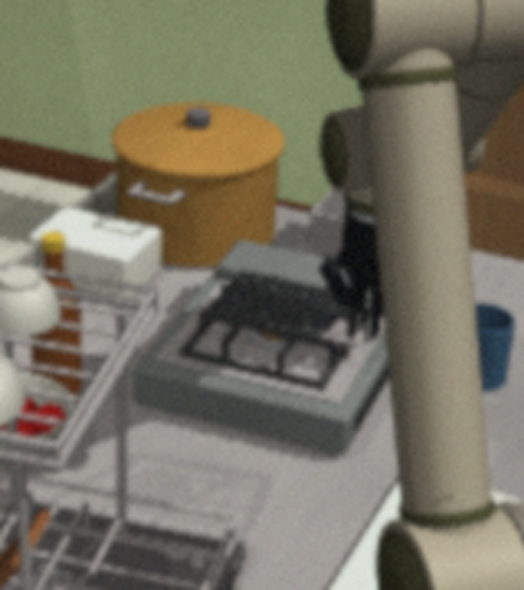

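Emit:
{"fn": "carry_out", "kwargs": {
  "deltas": [
    [[0,0.001,0.0015],[0,0,0],0.0],
    [[0,0.001,0.0015],[0,0,0],0.0],
    [[0,0,0],[0,0,0],0.0]
  ]
}}

```text
time_s: 15.07
position: [0.4169, -0.2751, 0.0739]
tool_rot: [-2.264, 2.177, -0.004]
wrist_force: [1.4, 1.2, -1.8]
finger_gap: 0.006
```

```bash
python3 shot.py 19 s; python3 meas.py 19; python3 -c "
from arc import *
st()"
```

```text
side (200, 80, 360, 260) 3.2777777777777777
top (250, 120, 430, 300) 3.2777777777777777
normal [-0.002 -0.012  1.   ] n 1093
edge slope deg 0.011773587986310513 at mid -0.05726294800457761
edge slope deg 1.0785073287754552 at mid 0.05422471971023875
x range [-0.07334463  0.07253258] z range [0.11068071 0.12248092] minAreaRect ((0.0810546875, -1.9533195495605469), (146.6536407470703, 113.90027618408203), 1.0124657154083252)
t 15.17 tcp [ 0.4169 -0.2751  0.074 ] z [ 0.002 -0.001 -1.   ] x [ 0.039 -0.999  0.001] gp [ 0.4168 -0.275   0.117 ] q [-8.210e-01  4.420e-01  1.642e+00  1.000e-03  1.055e+00  2.281e+00] F [ 1.5  1.  -2.7] M [0.04 0.18 0.12] gap 0.0057
```

Emit:
{"fn": "carry_out", "kwargs": {
  "deltas": [
    [[0,0,0.001],[0,0,0],0.0],
    [[0,0,0],[0,0,0],0.0],
    [[0,0,0],[0,0,0],0.0]
  ]
}}

```text
time_s: 15.42
position: [0.4168, -0.2751, 0.0731]
tool_rot: [-2.264, 2.177, -0.004]
wrist_force: [-1.0, 2.1, 1.6]
finger_gap: 0.006
```

Emit:
{"fn": "carry_out", "kwargs": {
  "deltas": [
    [[0,0,0.001],[0,0,0],0.0],
    [[0,0,0],[0,0,0],0.0],
    [[0,0,0],[0,0,0],0.0]
  ]
}}

```text
time_s: 15.67
position: [0.4167, -0.2751, 0.0721]
tool_rot: [-2.264, 2.177, -0.003]
wrist_force: [-2.7, 2.1, 5.4]
finger_gap: 0.0065
```

Emit:
{"fn": "carry_out", "kwargs": {
  "deltas": [
    [[0,0,-0.001],[0,0,0],0.0],
    [[0,0,0],[0,0,0],0.012],
    [[0,0,0],[0,0,0],0.018],
    [[0,0,0],[0,0,0],0.026],
    [[0,0,0],[0,0,0],0.026]
  ]
}}

```text
time_s: 16.08
position: [0.417, -0.2752, 0.0728]
tool_rot: [-2.264, 2.177, -0.004]
wrist_force: [0.9, 0.1, 0.2]
finger_gap: 0.026
```

```bash
python3 shot.py 20 s; python3 meas.py 20; python3 -c "
from arc import *
st()"
```

```text
side (200, 80, 360, 260) 3.2777777777777777
top (250, 120, 430, 300) 3.2777777777777777
normal [-0.    -0.007  1.   ] n 1053
edge slope deg 0.2300391189734432 at mid -0.057410848314252166
edge slope deg -0.4892621135068382 at mid 0.05377439633694406
x range [-0.07336096  0.07255912] z range [0.1100586  0.12168613] minAreaRect ((-0.32947540283203125, -1.4663734436035156), (146.2279815673828, 114.31210327148438), 0.21637919545173645)
t 16.18 tcp [ 0.4169 -0.2752  0.0728] z [ 0.002 -0.001 -1.   ] x [ 0.039 -0.999  0.001] gp [ 0.4169 -0.2751  0.1158] q [-8.210e-01  4.440e-01  1.643e+00  1.000e-03  1.052e+00  2.281e+00] F [-0.6 -0.5 -0.9] M [ 0.02 -0.05 -0.04] gap 0.026
```

View pics/side20.png

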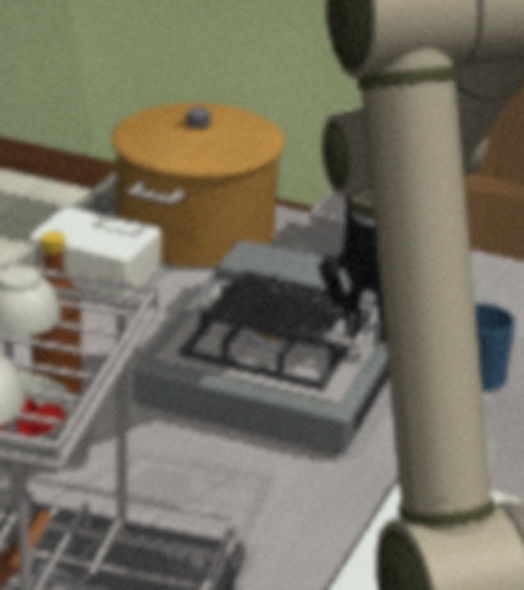

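Released without contact force, plate unmoved. Lifting straight up.

Emit:
{"fn": "carry_out", "kwargs": {
  "deltas": [
    [[0,0,-0.005],[0,0,0],0.026],
    [[0,0,-0.01],[0,0,0],0.026],
    [[0,0,-0.015],[0,0,0],0.026],
    [[0,0,-0.02],[0,0,0],0.026],
    [[0,0,-0.03],[0,0,0],0.026]
  ]
}}

```text
time_s: 16.6
position: [0.416, -0.2743, 0.1526]
tool_rot: [-2.264, 2.177, 0.002]
wrist_force: [-0.1, 0.2, -0.6]
finger_gap: 0.026
```

Emit:
{"fn": "carry_out", "kwargs": {
  "deltas": [
    [[0,0.02,-0.035],[0,0,0],0.026],
    [[0,0.03,-0.03],[0,0,0],0.026],
    [[0,0.03,0],[0,0,0],0.026],
    [[0,0,0],[0,0,0],0.026],
    [[0,0,0],[0,0,0],0.026]
  ]
}}

```text
time_s: 17.02
position: [0.3366, -0.2781, 0.218]
tool_rot: [-2.262, 2.18, -0.006]
wrist_force: [-0.1, 0.3, 0.1]
finger_gap: 0.026
```

```bash
python3 shot.py 21 s; python3 meas.py 21; python3 -c "
from arc import *
st()
a=load('top0.npz');b=load('top21.npz')
cv2.imwrite('pics/topfull21.png',b['img'][:,:,::-1])
f=b;C=cloud(f)
print(C[224:229,318:330,2].round(3)) if 0 else None
"
```

```text
side (200, 80, 360, 260) 3.2777777777777777
top (250, 120, 430, 300) 3.2777777777777777
normal [ 0.001 -0.002  1.   ] n 1214
edge slope deg -1.3153793046472497 at mid -0.05781407507837189
edge slope deg 1.3237296921898607 at mid 0.05382821787934243
x range [-0.07331994  0.07256252] z range [0.11005093 0.12176439] minAreaRect ((-0.6490249633789062, -2.381694793701172), (115.67698669433594, 146.26698303222656), 89.16542053222656)
t 17.12 tcp [ 0.3376 -0.278   0.2171] z [ 0.002 -0.001 -1.   ] x [ 0.039 -0.999  0.001] gp [ 0.3375 -0.278   0.2601] q [-9.620e-01  1.740e-01  1.572e+00  1.000e-03  1.394e+00  2.141e+00] F [-0.6  0.4  0.3] M [-0.01 -0.02 -0.  ] gap 0.0264
```

View pics/top21.png

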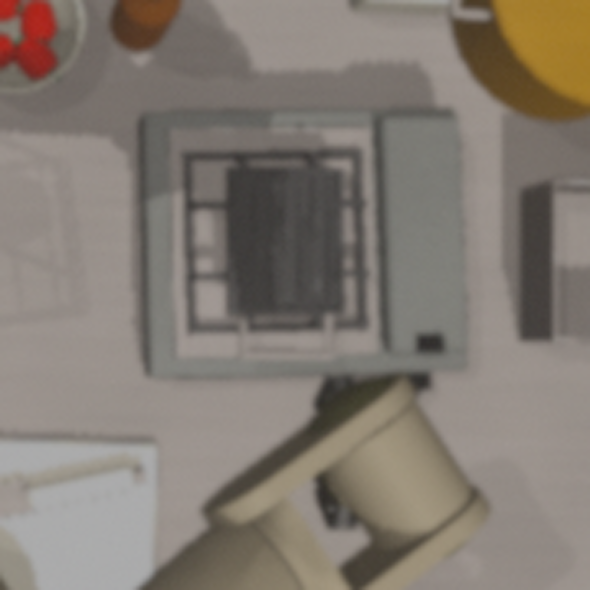

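View pics/topfull21.png

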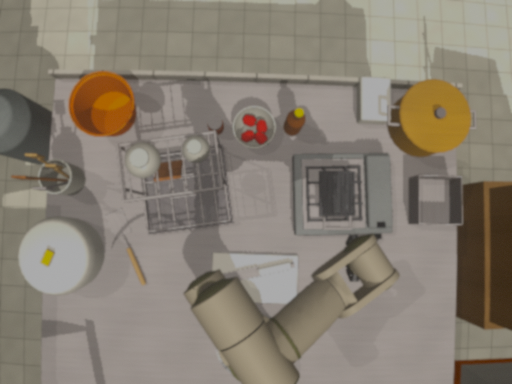

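View pics/side21.png

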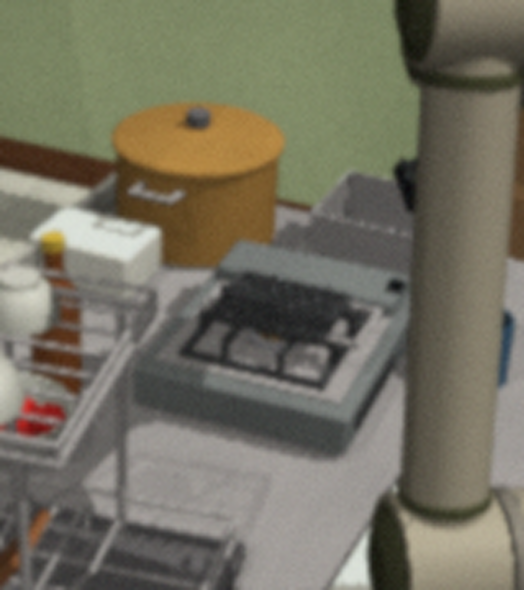

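```bash
python3 -c "
from plant import r
print(r.hand_in())"
```

```text
the job is handed in; nothing more can be done
None
```

I turned the griddle over and laid it on the pan support, ribbed face up with its handle to the front. I handed the job in at about 17 s of the 56 s allowed.

**What I did:** I gripped the handle bar at a slant and drew the plate out along its own plane. I carried it to the stove while turning it half round, set the far edge on the back prongs, and lowered the handle so the plate pivoted down flat. I then opened the fingers a little and lifted clear.

**Last checks before hand-in**, from the top camera's depth image:
- **Flatness:** the plate's normal is within about 0.2° of vertical.
- **Position:** its centre is about 2 to 3 mm from the burner's centre.
- **Direction:** it points straight to the front within about 1.3°; the separate edge fits varied by that much.
- **Height:** the top face reads about 119 mm on average (single readings from 110 to 122 mm), which fits the plate resting on the prongs.
- **Contact:** the wrist force is near zero and the gripper is clear of everything.
- **Other things:** those I could see look unmoved in the pictures. The arm hid the mug from above, though its edge showed in the side view.

**What failed or disagreed:**
- **First grip missed:** it closed on nothing, because the cameras put the fingertips about 25 mm short of the reported TCP. Moving in another 25 mm gave a firm grip, and I used that offset from then on.
- **Support height:** contact with the pan support came 2 to 3 mm higher than predicted, which is close to the calibration error.

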